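# Hold the chamber cover over its threaded holes

## Task

Close up the vacuum chamber: lay the seal ring flat on top of the chamber block, centred inside the engraved circle round the port, and let go of it. Then pick up the cover plate by its handle and hold it level and still about two centimetres above the block's top face, touching neither ring nor block, with all four holes of the cover lined up over the threaded holes (either way round), so that the screws can be started; finish while still holding it there. Leave everything else on the bench where it is.

Things in the scene. Friction and masses are not known exactly. Their poses are not given: they have to be found in the camera images.
- chamber: Vacuum chamber block, bare aluminium, 112 (x) x 88 (y) x 50 mm high, on a black rubber pad, with a short steel pipe stub low on its +x side; fixed to the bench. Origin: centre of its underside; z up. Its flat top face, 50 mm above the bench, has a 16 mm port in the centre, a thin dark engraved circle of 49 mm inside diameter round the port, and four 8 mm threaded holes, at x = +-39, y = +-29 mm.
- port (a point): Centre of the chamber block's top face, level with it, in the middle of the port and of the engraved circle. Axes as the block's.
- cover: Loose steel cover plate, 112 (x) x 88 (y) x 8 mm, about 0.35 kg, lying flat on the bench with its handle up. Origin: centre of its underside; z up. Four 16 mm clearance holes go through it at x = +-39, y = +-29 mm, the same pattern as the threaded holes; it fits either way round. A black bridge handle stands over its centre: a bar 66 mm long (along x), 14 mm wide (along y), from 23 to 45 mm above the underside, on two short posts at x = +-26 mm.
- seal_ring: Loose metal sealing ring with a black rim, 41 mm outside diameter, 8 mm high, about 22 g, lying flat on the bench. The rim gives, so fingers closing across it stop at about 36 mm. Origin: centre of its underside; z up.
- bottle: Amber screw-cap bottle, 46 mm in diameter, 93 mm high; a bystander. Origin: centre of its underside.
- jar: Small white jar, 49 mm in diameter, 51 mm high; a bystander. Origin: centre of its underside.
- vial: Clear vial with a white cap, 28 mm in diameter, 57 mm high; a bystander. Origin: centre of its underside.
- vial_left: A second such vial, standing at the left of the bench; a bystander. Origin: centre of its underside.
- bottle_left: A second such bottle, standing at the left of the bench; a bystander. Origin: centre of its underside.
- thread0 (a point): Mouth of the chamber block's threaded hole at its +x, +y corner, level with the top face.
- thread1 (a point): Mouth of the chamber block's threaded hole at its +x, -y corner, level with the top face.
- thread2 (a point): Mouth of the chamber block's threaded hole at its -x, -y corner, level with the top face.
- thread3 (a point): Mouth of the chamber block's threaded hole at its -x, +y corner, level with the top face.
- hole0 (a point): Centre of the cover's clearance hole at its +x, +y corner, level with the cover's underside.
- hole1 (a point): Centre of the cover's clearance hole at its +x, -y corner, level with the cover's underside.
- hole2 (a point): Centre of the cover's clearance hole at its -x, -y corner, level with the cover's underside.
- hole3 (a point): Centre of the cover's clearance hole at its -x, +y corner, level with the cover's underside.

How it is judged:
On the way:
1. the seal ring lies flat on the block, centred inside the engraved circle, let go of, while nothing holds the cover (horizontal distance between seal_ring and port below 0.004 m and z of seal_ring in the frame of port between -0.0015 and 0.002 m and angle between seal_ring's own z axis and vertical below 0.1 rad and contact force between the fingers and seal_ring below 0.05 N and linear speed of seal_ring below 0.01 m/s and contact force between the fingers and cover below 0.05 N), for 0.2 s.
At the end, for the whole second after the job is handed in: The robot holds the cover still, level (0.1 rad), underside 12 to 35 mm above the block's top face, touching neither block nor ring, each cover hole within 4 mm horizontally of a threaded hole; the seal ring lies flat on the block, let go of, within 4 mm of the port's centre (horizontal distance between seal_ring and port below 0.004 m and z of seal_ring in the frame of port between -0.0015 and 0.002 m and angle between each of seal_ring, cover's own z axis and vertical below 0.1 rad and contact force between each of the fingers, cover and seal_ring below 0.05 N and linear speed of each of seal_ring, cover below 0.01 m/s and ((horizontal distance between hole0 and thread0 below 0.004 m and horizontal distance between hole1 and thread1 below 0.004 m and horizontal distance between hole2 and thread2 below 0.004 m and horizontal distance between hole3 and thread3 below 0.004 m) or (horizontal distance between hole0 and thread2 below 0.004 m and horizontal distance between hole1 and thread3 below 0.004 m and horizontal distance between hole2 and thread0 below 0.004 m and horizontal distance between hole3 and thread1 below 0.004 m)) and z of cover in the frame of port between 0.012 and 0.035 m and angular speed of cover below 0.1 rad/s and contact force between the fingers and cover above 1 N and contact force between cover and chamber below 0.05 N); the arm keeps its last pose, push and grip.
It fails at once if the cover touches the chamber block or the seal ring (contact force between cover and chamber above 0.5 N or contact force between cover and seal_ring above 0.5 N).
It fails at once if a bottle, the jar or a vial is moved by more than 20 mm (distance of any of bottle, jar, vial, vial_left, bottle_left from where it was at the start of the episode above 0.02 m).
It also fails if it takes over 64 s, if anything falls off the work surface, if the arm or the gripper's body presses on something with over 40 N, if the wrist force passes 120 N, or if a joint passes its speed limit or range.

## Robot

A 6-joint arm with a two-finger parallel gripper is mounted at the origin on a cart in front of the work surface, level with it; the furniture and walls round the work are solid. World frame = base frame: x ahead of the robot, y to its left, z up, the work surface at z = 0. Lengths are in m, angles in rad, forces in N, time in s.
With the tool pointing down it reaches from about 0.35 to 0.975 m from the base axis. Payload 4.9 kg.
Tool frame: the origin (TCP) lies midway between the tips of the shut fingers; the grasp point (between the pads) lies 19 mm behind it; z points along the fingers, x is the direction in which the jaws open and shut, and the axes are right-handed (so a half turn about z gives the same grasp; the last joint's range is limited). The gripper opens to 85 mm and grips with 20 to 120 N. Pads are 22 mm wide; open, the fingers measure 114 mm over their backs; the gripper's body (76 mm by 85 mm) begins 54 mm behind the grasp point. The pads swing forward as they close: fully open they stand 13 mm farther back than shut.
Start: joints at [1.061, 0.053, 1.613, -0, 1.476, -0.119], TCP at [0.238, 0.578, 0.231] pointing down, gripper open.
Joint ranges: [-3.01, 3.01], [-1.01, 2.22], [0.06, 2.58], [-1.02, 4.17], [0.09, 2.62], [-3.14, 3.14]. Speed limits (rad/s): [2.57, 2.57, 3.14, 3.14, 3.14, 3.14].

## Interface

Orientations are given as a rotation vector (axis times angle).
In Python, from station import ctrl gives the robot as it stands.
- The arm moves only by the tool step_arm, never from a script. Its argument "increments" is text: rows parted by semicolons, each of 6 numbers parted by spaces: the shift along the tool's x, y, z as a fraction of full scale, then the turn, a rotation vector about the tool's x, y, z as a fraction of full scale. In form: x y z rx ry rz; .... A call has 1 to 12 rows; each row shifts and turns the commanded pose from where the row before left it, along the tool's axes as they then stand; what a row does not reach is not made up. Full scale, the value 1, is 0.025 m for a shift and 0.1 rad for a turn. A row lasts 1/12 s, in which the tool goes at most 41.7 mm and 7.16 degrees, less where a joint would pass 70% of its speed; a pose out of reach is approached as far as the arm can. A call with a number of a shift or a turn outside -1 to 1 is refused whole. A call with a gripper value outside its range is refused whole. "fingers" is the opening, from -1 (shut) to 1 (fully open), so that 0 is half open, set as the call begins (left out, the last holds). The fingers move at their own pace and stop on an object; "newtons" is the grip in N (left out, the last holds). Time passes only in rows, so rows that do not move let the fingers close. It gives the time, the measured TCP pose, the force and the opening at its end, in the units of the state.
- ctrl.get_obs(): the state, without advancing time (a new reading comes with each control period).
- ctrl.get_image(name): name is "side" or "top"; returns a dict with "pixels" (420x560x3 uint8, red, green, blue), "intrinsics" (3x3 intrinsics, pixels), "eye" and "orientation" of the camera in the world. Camera axes: x right, y down, z forward; pixel columns grow to the right and rows downward; lengths in m; the calibration is good to about 2 mm. A picture is of the moment at which its call begins. There is no depth.
- ctrl.finish_job(): hands the job in, once; it reports no verdict.
The state is a dict: "t": time; "q": joint angles; "dq": joint speeds; "effort": joint torques, N m; "tool_pos": TCP position; "tool_rot": TCP orientation; "contact_force": force on the tool from outside, world axes, zero at the start; "wrist_torque": the same for the moment, N m; "opening": finger opening in m.
Only numpy, scipy, OpenCV 4.12 (cv2) and the standard library are available. Lean on these libraries where they do the work, as an engineer would, in place of code of your own. Each camera call takes 0.05 s, during which the arm holds its last target.

## Working session

There is one attempt and no reset: what is moved stays moved. The work goes in short steps, Python scripts to look and compute and a tool call to move; the robot and the scene stay as the last step left them, time stands still between calls to the robot, and variables do not carry over. Pictures are saved under pics/ and viewed, and the job is handed in when it is done.

Besides the shell and the picture viewer there is one more tool, called after "Call:" by a JSON object that holds its "api" and its "payload", one argument or row to a line. step_arm: Moves the arm, as the interface text tells. Shift numbers are shares of 0.025 m and turn numbers shares of 0.1 rad, none past 1 either way. Its arguments: {"type":"object","properties":{"increments":{"type":"string"},"fingers":{"type":"number"},"newtons":{"type":"number"}},"required":["increments"]}

```bash
ls; mkdir -p pics
cat > h.py <<'E'
import numpy as np,cv2
from station import ctrl
from scipy.spatial.transform import Rotation as R
def img(name,fn=None):
    d=ctrl.get_image(name)
    if fn: cv2.imwrite(fn,d["pixels"][:,:,::-1])
    return d
def rot(d):
    o=np.array(d["orientation"],float)
    return o if o.shape==(3,3) else R.from_rotvec(o).as_matrix()
def ray(d,u,v):
    K=np.array(d["intrinsics"]);r=np.linalg.solve(K,[u,v,1.]);return np.array(d["eye"]),rot(d)@r
def onz(d,u,v,z):
    e,r=ray(d,u,v);return e+r*(z-e[2])/r[2]
def proj(d,p):
    c=rot(d).T@(np.array(p)-np.array(d["eye"]));q=np.array(d["intrinsics"])@c;return q[:2]/q[2]
E
python3 - <<'E'
from h import *
o=ctrl.get_obs();print(o)
for n in("top","side"):
    d=img(n,f"pics/{n}0.png");print(n,d["eye"],d["orientation"],d["intrinsics"])
E
```

```text
pics
{'t': 0.0, 'q': array([ 1.06103023e+00,  5.33522637e-02,  1.61428612e+00,  2.34282607e-05,
        1.47602489e+00, -1.18993804e-01]), 'dq': array([ 5.60695512e-04,  9.36790356e-04,  9.27924424e-04, -4.26398357e-04,
       -2.81240337e-04,  6.33183465e-05]), 'effort': array([ 5.83914425e-04, -3.93692064e+01, -3.70169699e+01, -1.21422127e-04,
        7.05702594e-03, -2.13478489e-05]), 'tool_pos': array([0.23774657, 0.57733853, 0.23007059]), 'tool_rot': array([ 2.60969346,  1.74737617, -0.00291411]), 'contact_force': array([-0.42126116, -0.08551762,  0.18890878]), 'wrist_torque': array([-0.01635408,  0.03173987,  0.02372192]), 'opening': 0.08526218016506452}
top [0.36968642 0.10878044 1.34419256] [-2.1228507   2.16850425 -0.15482181] [[468.23083887   0.         273.14529544]
 [  0.         468.23083887 209.76399287]
 [  0.           0.           1.        ]]
side [-0.0404785   1.06219352  0.53883631] [-0.68322854  2.29241942 -1.52976289] [[443.84596994   0.         271.12987268]
 [  0.         443.84596994 221.67829842]
 [  0.           0.           1.        ]]
```

View pics/top0.png

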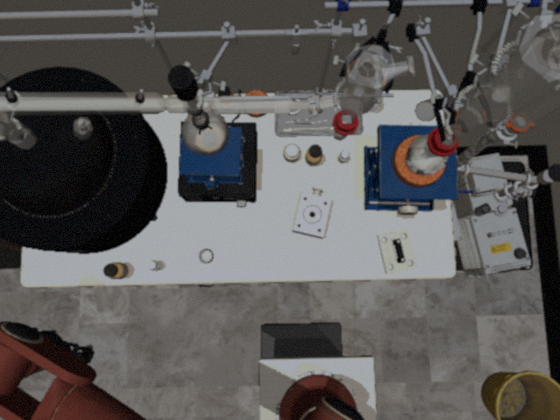

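View pics/side0.png

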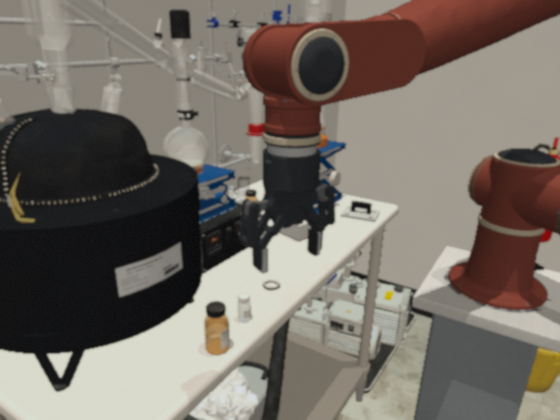

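The top view shows the ring near (206,256), the block near (313,214), the cover near (397,251), the left bottle near (117,270), the left vial near (156,265), and the other bystanders near (292–345,155). The side view shows the ring at about (271,285). I'll zoom in on these.

Run:
```python
from h import *
im=cv2.imread("pics/top0.png")
a=cv2.resize(im[185:245,285:345],(480,480),interpolation=cv2.INTER_CUBIC)
b=cv2.resize(im[225:285,370:430],(480,480),interpolation=cv2.INTER_CUBIC)
c=cv2.resize(im[236:276,186:226],(480,480),interpolation=cv2.INTER_CUBIC)
cv2.imwrite("pics/z0.png",cv2.resize(np.hstack([a,b,c]),(795,265),interpolation=cv2.INTER_AREA))
```

```text
(no output)
```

View pics/z0.png

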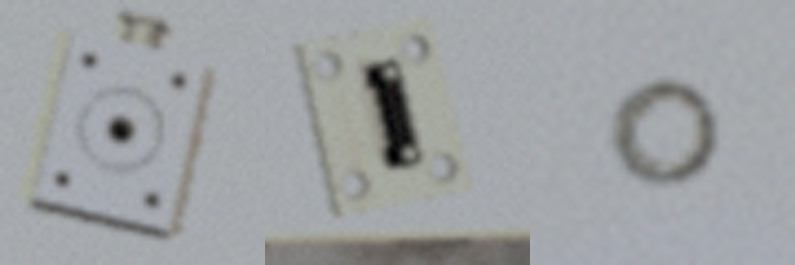

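```bash
cat > meas.py <<'E'
from h import *
def darkblobs(g,x0,y0,x1,y1,s=8,thr=None,k=9):
    c=cv2.resize(g[y0:y1,x0:x1],None,fx=s,fy=s,interpolation=cv2.INTER_CUBIC)
    bh=cv2.morphologyEx(c,cv2.MORPH_BLACKHAT,cv2.getStructuringElement(cv2.MORPH_ELLIPSE,(k*s,k*s)))
    m=(bh>thr).astype(np.uint8)
    n,l,st,ce=cv2.connectedComponentsWithStats(m)
    out=[]
    for i in range(1,n):
        ys,xs=np.nonzero(l==i);w=bh[ys,xs].astype(float)
        out.append(((xs*w).sum()/w.sum()/s+x0+.5/s-.5,(ys*w).sum()/w.sum()/s+y0+.5/s-.5,len(xs)/s/s))
    return out
E
python3 - <<'E'
from meas import *
d=img("top");im=d["pixels"];g=cv2.cvtColor(im,cv2.COLOR_RGB2GRAY)
np.savez("d0.npz",**{k:d[k] for k in d})
print("block")
for b in darkblobs(g,285,185,345,245,thr=30,k=7): 
    if b[2]>1.5: print(np.round(b,2),np.round(onz(d,b[0],b[1],.05),4))
print("cover dark")
for b in darkblobs(g,370,225,430,272,thr=60,k=15):
    if b[2]>3:print(np.round(b,2),np.round(onz(d,b[0],b[1],.045),4))
print("ring")
for b in darkblobs(g,190,240,222,272,thr=18,k=7):
    if b[2]>3:print(np.round(b,2),np.round(onz(d,b[0],b[1],.006),4))
hsv=cv2.cvtColor(im,cv2.COLOR_RGB2HSV)
c=cv2.resize(hsv[225:285,370:430,1],(480,480),interpolation=cv2.INTER_CUBIC)
cv2.imwrite("pics/sat.png",np.clip(c.astype(int)*5,0,255).astype(np.uint8))
for n,x,y in[("bottle",314.5,155),("jar",292,152),("vial",345,156),("bl",117,270),("vl",156,265)]: print(n,np.round(onz(d,x,y,{"b":.093,"j":.051,"v":.057}[n[0]]),3))
E
```

```text
block
[317.77 190.88  31.16] [ 0.6095 -0.0186  0.05  ]
[304.77 198.22   9.45] [0.5893 0.0186 0.05  ]
[325.03 202.89   9.97] [ 0.5749 -0.0377  0.05  ]
[331.17 204.89   4.33] [ 0.5688 -0.0546  0.05  ]
[330.11 209.99   2.83] [ 0.5545 -0.0511  0.05  ]
[311.9  214.    26.45] [5.443e-01 1.000e-04 5.000e-02]
[328.66 216.61  10.8 ] [ 0.536  -0.0464  0.05  ]
[327.03 224.39   3.03] [ 0.5143 -0.041   0.05  ]
[298.65 225.18  10.14] [0.5137 0.0379 0.05  ]
[326.05 228.6    4.84] [ 0.5026 -0.0378  0.05  ]
[318.93 229.86  10.41] [ 0.4995 -0.0179  0.05  ]
[307.51 234.2   83.14] [0.4881 0.0141 0.05  ]
cover dark
[398.36 250.55 159.66] [ 0.4378 -0.2361  0.045 ]
ring
[205.84 255.46 131.94] [0.4376 0.3023 0.006 ]
bottle [ 0.702 -0.009  0.093]
jar [0.723 0.051 0.051]
vial [ 0.707 -0.098  0.057]
bl [0.4   0.525 0.093]
vl [0.412 0.431 0.057]
```

View pics/sat.png

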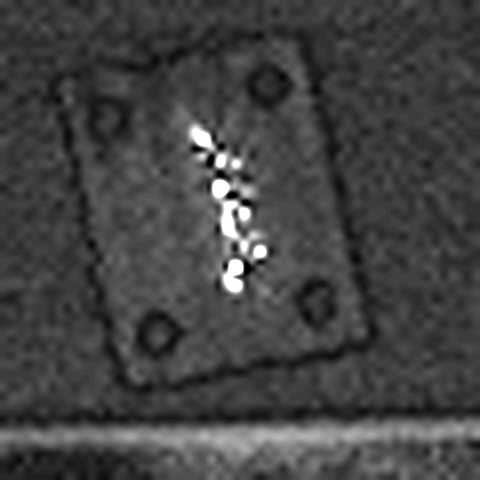

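```bash
cat > go.py <<'E'
from h import *
import sys
# usage: go.py x y z yaw  -> total increments in tool axes, in full-scale units
o=ctrl.get_obs();Rm=R.from_rotvec(o["tool_rot"]).as_matrix()
t=np.array([float(v) for v in sys.argv[1:5]]);a=t[3]
Rt=np.array([[np.cos(a),np.sin(a),0],[np.sin(a),-np.cos(a),0],[0,0,-1]])
print("t",round(o["t"],2),"pos",np.round(o["tool_pos"],4),"yaw",round(np.arctan2(Rm[1,0],Rm[0,0]),4),"tilt",np.round(Rm[:2,2],4),"F",np.round(o["contact_force"],2),"open",round(o["opening"],4))
print("shift(full scales, present tool axes)",np.round(Rm.T@(t[:3]-o["tool_pos"])/.025,3),"turn",np.round(R.from_matrix(Rm.T@Rt).as_rotvec()/.1,3))
E
python3 go.py 0.4376 0.3023 0.23 1.181
python3 - <<'E'
from h import *
z=np.load("d0.npz");d={k:z[k] for k in z}
P=np.array([onz(d,u,v,.006) for u,v in[(383.4,239.75),(403.5,235.6),(389.6,266.6),(409.75,262.75)]])-0
print(np.round(P,4),P.mean(0),np.linalg.norm(P[0]-P[2]),np.linalg.norm(P[1]-P[3]),np.linalg.norm(P[0]-P[1]),np.linalg.norm(P[2]-P[3]))
v=P[0]-P[2]+P[1]-P[3];w=P[0]-P[1]+P[2]-P[3];print(np.arctan2(v[1],v[0]),np.arctan2(w[1],w[0])-np.pi/2)
E
```

```text
t 0.15 pos [0.2378 0.5775 0.2303] yaw 1.18 tilt [-0.0008 -0.0014] F [ 0.26 -0.84 -0.01] open 0.0854
shift(full scales, present tool axes) [-7.132 11.581  0.021] turn [-0.002  0.016 -0.01 ]
[[ 0.4716 -0.2056  0.006 ]
 [ 0.4822 -0.2637  0.006 ]
 [ 0.395  -0.2189  0.006 ]
 [ 0.4046 -0.2767  0.006 ]] [ 0.43836069 -0.2412296   0.006     ] 0.07771005228006721 0.07865843714615446 0.05913063308106687 0.058582977449435206
0.16943642800249661 0.17328682953945496
```

Call:
{"api": "step_arm", "payload": {
  "increments": "-0.5 0.82 0 0 0 0;-0.5 0.82 0 0 0 0;-0.5 0.82 0 0 0 0;-0.5 0.82 0 0 0 0;-0.5 0.82 0 0 0 0;-0.5 0.82 0 0 0 0;-0.5 0.82 0 0 0 0;-0.5 0.82 0 0 0 0;-0.5 0.82 0 0 0 0;-0.5 0.82 0 0 0 0;-0.5 0.82 0 0 0 0;-0.5 0.82 0 0 0 0",
  "fingers": 0.2,
  "newtons": 20
}}

```text
t: 1.15
tool_pos: [0.4087, 0.3443, 0.231]
tool_rot: [2.61, 1.748, -0.001]
contact_force: [0.1, -0.1, 0.4]
opening: 0.0513
```

Call:
{"api": "step_arm", "payload": {
  "increments": "-0.56 0.87 0 0 0 0;-0.56 0.87 0 0 0 0;0 0 1 0 0 0;0 0 1 0 0 0;0 0 1 0 0 0;0 0 0 0 0 0;0 0 0 0 0 0"
}}

```text
t: 1.73
tool_pos: [0.4367, 0.3024, 0.1546]
tool_rot: [-2.61, -1.747, 0.006]
contact_force: [-0.2, 0.4, -0.4]
opening: 0.0512
```

```bash
python3 go.py 0.4376 0.3023 0.06 1.181;python3 - <<'E'
from h import *
d=img("top","pics/t1.png");e=img("side","pics/s1.png")
np.savez("e0.npz",**e)
print(proj(e,[.4376,.3023,.006]))
a=cv2.resize(d["pixels"][216:296,166:246],(400,400),interpolation=cv2.INTER_CUBIC)
u,v=proj(e,[.4376,.3023,.03]).astype(int)
b=cv2.resize(e["pixels"][v-50:v+30,u-40:u+40],(400,400),interpolation=cv2.INTER_CUBIC)
cv2.imwrite("pics/z1.png",np.hstack([a,b])[:,:,::-1])
E
```

```text
t 1.73 pos [0.4367 0.3024 0.1546] yaw 1.1799 tilt [-0.0037 -0.0019] F [-0.24  0.39 -0.43] open 0.0512
shift(full scales, present tool axes) [0.023 0.043 3.786] turn [-0.027  0.031 -0.011]
[271.60653828 283.30143934]
```

View pics/z1.png

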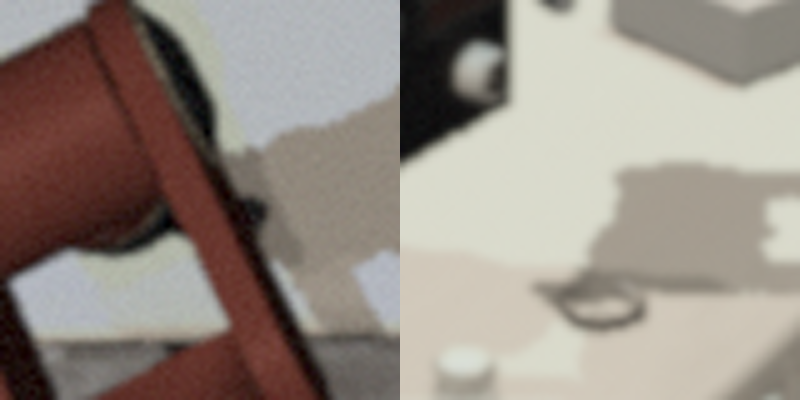

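Run:
```python
from meas import *
z=np.load("e0.npz");e={k:z[k] for k in z}
im=cv2.imread("pics/side0.png");g=cv2.cvtColor(im,cv2.COLOR_BGR2GRAY)
# dark ring outline: ellipse through outer contour
x0,y0=255,272
c=cv2.resize(g[y0:300,x0:290],None,fx=8,fy=8,interpolation=cv2.INTER_CUBIC)
for thr in(120,140,150):
    m=(c<thr).astype(np.uint8)
    cs,_=cv2.findContours(m,cv2.RETR_EXTERNAL,cv2.CHAIN_APPROX_NONE)
    k=max(cs,key=cv2.contourArea);el=cv2.fitEllipse(k);bx=cv2.boundingRect(k)
    u,v=el[0][0]/8+x0+.0625-.5,el[0][1]/8+y0+.0625-.5
    print(thr,(u,v),np.array(el[1])/8,bx,onz(e,u,v,.005))
im=cv2.imread("pics/top0.png");g=cv2.cvtColor(im,cv2.COLOR_BGR2GRAY)
z=np.load("d0.npz");d={k:z[k] for k in z}
x0,y0=190,240
c=cv2.resize(g[y0:272,x0:222],None,fx=8,fy=8,interpolation=cv2.INTER_CUBIC)
for thr in(120,140,150):
    m=(c<thr).astype(np.uint8)
    cs,_=cv2.findContours(m,cv2.RETR_EXTERNAL,cv2.CHAIN_APPROX_NONE)
    k=max(cs,key=cv2.contourArea);el=cv2.fitEllipse(k)
    u,v=el[0][0]/8+x0+.0625-.5,el[0][1]/8+y0+.0625-.5
    print(thr,(u,v),np.array(el[1])/8,onz(d,u,v,.006))
im=cv2.imread("pics/s1.png")
cv2.imwrite("pics/s1z.png",cv2.resize(im[150:310,190:350],(640,640),interpolation=cv2.INTER_CUBIC))
```

```text
120 (270.64891052246094, 287.9978370666504) [1.59845662 7.57391453] (93, 130, 73, 10) [0.42905903 0.31967953 0.005     ]
140 (271.2528610229492, 285.5484609603882) [ 7.10696316 14.2483778 ] (72, 108, 123, 36) [0.43373655 0.30982482 0.005     ]
150 (271.1623229980469, 285.70345306396484) [ 7.36450911 14.67118835] (68, 103, 129, 43) [0.43353822 0.3105217  0.005     ]
120 (205.95249557495117, 255.4692611694336) [12.47663116 13.49588871] [0.43752889 0.30200244 0.006     ]
140 (205.96891403198242, 255.56034088134766) [15.03412056 15.16222191] [0.43726933 0.30195576 0.006     ]
150 (205.91787719726562, 255.55797863006592) [15.64717579 15.72832394] [0.43727912 0.30210116 0.006     ]
```

View pics/s1z.png

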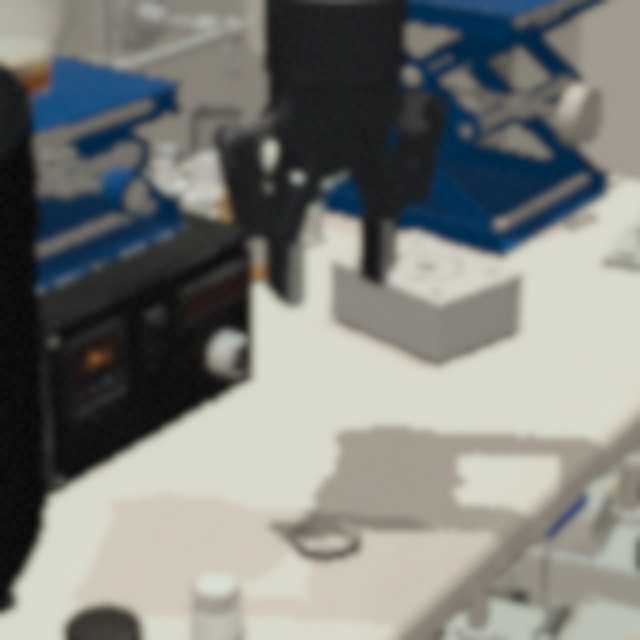

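```bash
python3 - <<'E'
from h import *
z=np.load("e0.npz");e={k:z[k] for k in z}
p=np.array([.4367,.3024,.1546]);x=np.array([np.cos(1.18),np.sin(1.18),0])
for r in(0,.003,.006,.009):
    print(r,[np.round(proj(e,p+x*s+[0,0,r]),1) for s in(-.0326,-.0256,.0256,.0326)])
E
python3 go.py 0.4374 0.3021 0.018 1.18
```

```text
0 [array([284.8, 221.6]), array([282.2, 222.3]), array([263.2, 227.3]), array([260.5, 228. ])]
0.003 [array([284.8, 220.4]), array([282.3, 221.1]), array([263.2, 226. ]), array([260.5, 226.8])]
0.006 [array([284.8, 219.2]), array([282.3, 219.8]), array([263.2, 224.8]), array([260.5, 225.5])]
0.009 [array([284.9, 217.9]), array([282.3, 218.6]), array([263.2, 223.5]), array([260.5, 224.2])]
t 1.83 pos [0.4387 0.3035 0.1579] yaw 1.1802 tilt [0.0019 0.001 ] F [-0.47 -0.36  0.93] open 0.051
shift(full scales, present tool axes) [-0.08  -0.033  5.597] turn [ 0.014 -0.017  0.002]
```

Call:
{"api": "step_arm", "payload": {
  "increments": "0 0 0.9 0 0 0;0 0 0.9 0 0 0;0 0 0.9 0 0 0;0 0 0.9 0 0 0;0 0 0.9 0 0 0;0 0 0.7 0 0 0;0 0 0.4 0 0 0;0 0 0 0 0 0;0 0 0 0 0 0;0 0 0 0 0 0"
}}

```text
t: 2.67
tool_pos: [0.4395, 0.3039, 0.0184]
tool_rot: [2.61, 1.748, 0.006]
contact_force: [0.5, -0.0, 0.6]
opening: 0.0511
```

```bash
python3 go.py 0.4374 0.3021 0.0 1.18;python3 - <<'E'
from h import *
e=img("side","pics/s2.png")
u,v=proj(e,[.4376,.3023,.03]).astype(int)
b=cv2.resize(e["pixels"][v-40:v+30,u-40:u+40],(800,700)[:2],interpolation=cv2.INTER_CUBIC)
cv2.imwrite("pics/s2z.png",cv2.resize(b,(640,560))[:,:,::-1]);print(u,v)
E
python3 go.py 0.4374 0.3021 0.0 1.18
```

```text
t 2.67 pos [0.4395 0.3039 0.0184] yaw 1.1802 tilt [0.0032 0.0016] F [ 0.48 -0.03  0.6 ] open 0.0511
shift(full scales, present tool axes) [-0.099 -0.053  0.736] turn [ 0.024 -0.027  0.002]
271 274
t 2.72 pos [0.4395 0.3039 0.0185] yaw 1.1801 tilt [0.0034 0.0017] F [-0.74  0.61  0.44] open 0.0512
shift(full scales, present tool axes) [-0.1   -0.053  0.738] turn [ 0.025 -0.028  0.001]
```

View pics/s2z.png

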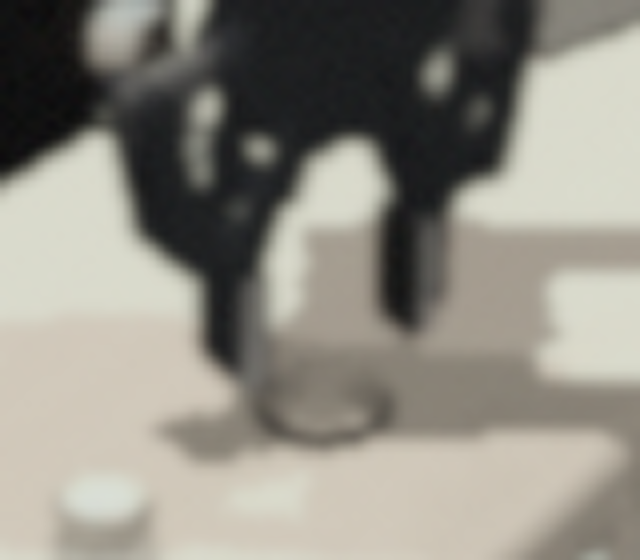

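Call:
{"api": "step_arm", "payload": {
  "increments": "-0.1 -0.05 0.2 0.02 -0.02 0;0 0 0.2 0 0 0;0 0 0.1 0 0 0;0 0 0 0 0 0;0 0 0 0 0 0"
}}

```text
t: 3.13
tool_pos: [0.4355, 0.301, 0.0034]
tool_rot: [-2.61, -1.747, 0.006]
contact_force: [0.3, -0.5, -0.3]
opening: 0.0514
```

Call:
{"api": "step_arm", "payload": {
  "increments": "0 0 0.08 0 0 0;0 0 0 0 0 0;0 0 0 0 0 0"
}}

```text
t: 3.38
tool_pos: [0.4358, 0.3011, 0.0017]
tool_rot: [-2.61, -1.748, 0.005]
contact_force: [-0.3, 0.5, 0.0]
opening: 0.0512
```

Call:
{"api": "step_arm", "payload": {
  "increments": "0 0 0.08 0 0 0;0 0 0 0 0 0;0 0 0 0 0 0"
}}

```text
t: 3.63
tool_pos: [0.4357, 0.3011, -0.0003]
tool_rot: [-2.61, -1.748, 0.005]
contact_force: [0.1, -0.7, -0.2]
opening: 0.0514
```

Call:
{"api": "step_arm", "payload": {
  "increments": "0 0 0.08 0 0 0;0 0 0 0 0 0;0 0 0 0 0 0"
}}

```text
t: 3.88
tool_pos: [0.4357, 0.3011, -0.0024]
tool_rot: [-2.61, -1.748, 0.005]
contact_force: [0.2, -0.3, 0.1]
opening: 0.0512
```

Call:
{"api": "step_arm", "payload": {
  "increments": "0.04 0.05 0.06 0 0 0;0 0 0 0 0 0;0 0 0 0 0 0"
}}

```text
t: 4.13
tool_pos: [0.4374, 0.3017, -0.0032]
tool_rot: [-2.61, -1.748, 0.005]
contact_force: [-2.8, -1.7, 5.0]
opening: 0.0511
```

Call:
{"api": "step_arm", "payload": {
  "increments": "0 0 0.05 0 0 0;0 0 0 0 0 0;0 0 0 0 0 0"
}}

```text
t: 4.38
tool_pos: [0.4375, 0.3018, -0.0033]
tool_rot: [-2.609, -1.748, 0.006]
contact_force: [-7.5, -2.6, 13.7]
opening: 0.0512
```

Call:
{"api": "step_arm", "payload": {
  "increments": "0 0 -0.18 0 0 0;0 0 0 0 0 0;0 0 0 0 0 0"
}}

```text
t: 4.63
tool_pos: [0.4376, 0.3017, -0.0004]
tool_rot: [-2.61, -1.748, 0.003]
contact_force: [0.1, -0.0, 0.5]
opening: 0.0511
```

Call:
{"api": "step_arm", "payload": {
  "increments": "0 0 0 0 0 0;0 0 0 0 0 0;0 0 0 0 0 0;0 0 0 0 0 0;0 0 0 0 0 0;0 0 0 0 0 0",
  "fingers": -0.5,
  "newtons": 25
}}

```text
t: 5.13
tool_pos: [0.4373, 0.3016, -0.0006]
tool_rot: [-2.61, -1.748, 0.005]
contact_force: [0.9, 0.2, -0.4]
opening: 0.0339
```

```bash
python3 go.py 0.4374 0.3021 0.0 1.18
```

```text
t 5.13 pos [ 0.4373  0.3016 -0.0006] yaw 1.18 tilt [-0.0027 -0.0012] F [ 0.87  0.2  -0.45] open 0.0339
shift(full scales, present tool axes) [ 0.021 -0.005 -0.023] turn [-0.02   0.021 -0.   ]
```

Call:
{"api": "step_arm", "payload": {
  "increments": "0 0 -0.3 0 0 0;0 0 -0.7 0 0 0;0 0 -1 0 0 0;0 0 -1 0 0 0;0 0 -1 0 0 0;0 0 -0.5 0 0 0;0 0 0 0 0 0;0 0 0 0 0 0;0 0 0 0 0 0"
}}

```text
t: 5.88
tool_pos: [0.4365, 0.3012, 0.1103]
tool_rot: [-2.61, -1.747, 0.009]
contact_force: [-0.3, 0.3, -0.7]
opening: 0.0338
```

```bash
python3 go.py 0.5444 0.0002 0.12 1.32;python3 - <<'E'
from h import *
e=img("side","pics/s3.png");np.savez("e3.npz",**e)
u,v=proj(e,[.4376,.3023,.115]).astype(int)
b=cv2.resize(e["pixels"][v-40:v+30,u-40:u+40],(640,560),interpolation=cv2.INTER_CUBIC)
cv2.imwrite("pics/s3z.png",b[:,:,::-1]);print(u,v)
E
```

```text
t 5.88 pos [0.4365 0.3012 0.1103] yaw 1.18 tilt [-0.0053 -0.0024] F [-0.33  0.27 -0.66] open 0.0338
shift(full scales, present tool axes) [-9.489  8.574 -0.383] turn [-0.042  0.04  -1.4  ]
272 240
```

View pics/s3z.png

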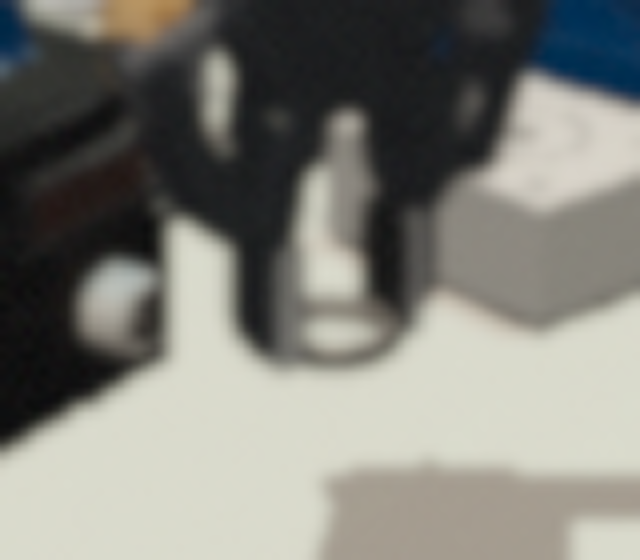

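Call:
{"api": "step_arm", "payload": {
  "increments": "-0.4 0.36 0 0 0 0;-0.7 0.63 0 0 0 0;-0.7 0.63 0 0 0 0;-0.7 0.63 0 0 0 0;-0.7 0.63 0 0 0 0;-0.7 0.63 0 0 0 0;-0.7 0.63 0 0 0 0;-0.7 0.63 0 0 0 0;-0.7 0.63 0 0 0 0;-0.7 0.63 0 0 0 0;-0.7 0.63 0 0 0 0;-0.7 0.63 0 0 0 0"
}}

```text
t: 6.93
tool_pos: [0.5279, 0.044, 0.1098]
tool_rot: [-2.608, -1.746, 0.009]
contact_force: [0.2, 0.8, 0.1]
opening: 0.0341
```

Call:
{"api": "step_arm", "payload": {
  "increments": "-0.7 0.65 0 0 0 0;-0.5 0.5 0 0 0 0;-0.2 0.15 0 0 0 0;0 0 0 0 0 -0.7;0 0 0 0 0 -0.7;0 0 0 0 0 0;0 0 0 0 0 0;0 0 0 0 0 0;0 0 0 0 0 0"
}}

```text
t: 7.68
tool_pos: [0.5454, 0.0007, 0.1117]
tool_rot: [-2.481, -1.925, 0.005]
contact_force: [0.4, -0.2, -0.2]
opening: 0.034
```

```bash
python3 go.py 0.5444 0.0002 0.07 1.32;python3 - <<'E'
from h import *
e=img("side","pics/s4.png");d=img("top","pics/t4.png")
u,v=proj(e,[.5444,.0002,.09]).astype(int)
b=cv2.resize(e["pixels"][v-40:v+40,u-40:u+40],(400,400),interpolation=cv2.INTER_CUBIC)
u,v=proj(d,[.5444,.0002,.05]).astype(int)
a=cv2.resize(d["pixels"][v-40:v+40,u-40:u+40],(400,400),interpolation=cv2.INTER_CUBIC)
cv2.imwrite("pics/z4.png",np.hstack([a,b])[:,:,::-1]);print(u,v)
E
```

```text
t 7.68 pos [0.5454 0.0007 0.1117] yaw 1.3195 tilt [-0.0033 -0.0009] F [ 0.4  -0.2  -0.15] open 0.034
shift(full scales, present tool axes) [-0.028 -0.027  1.667] turn [-0.03   0.017 -0.005]
311 213
```

View pics/z4.png

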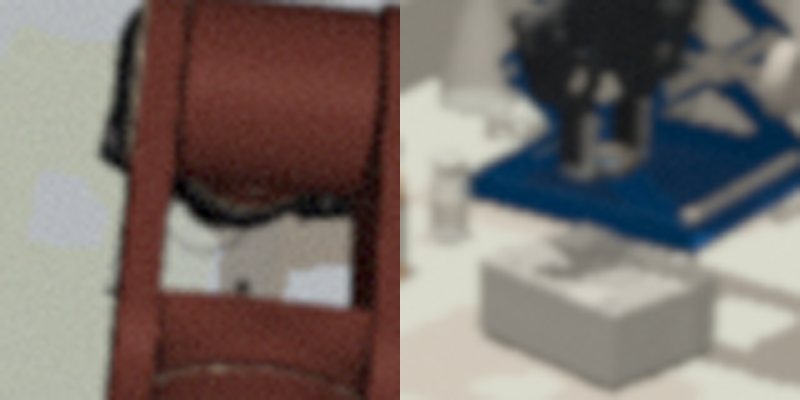

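Call:
{"api": "step_arm", "payload": {
  "increments": "-0.03 -0.03 0.5 -0.02 0.01 0;0 0 0.8 0 0 0;0 0 0.6 0 0 0;0 0 0.3 0 0 0;0 0 0 0 0 0;0 0 0 0 0 0;0 0 0 0 0 0"
}}

```text
t: 8.37
tool_pos: [0.5456, -0.0003, 0.0582]
tool_rot: [2.481, 1.925, 0.001]
contact_force: [0.7, -0.0, -0.1]
opening: 0.0339
```

```bash
python3 go.py 0.5444 0.0002 0.0495 1.32;python3 - <<'E'
from h import *
e=img("side","pics/s5.png")
u,v=proj(e,[.5444,.0002,.06]).astype(int)
b=cv2.resize(e["pixels"][v-30:v+30,u-30:u+30],(600,600),interpolation=cv2.INTER_CUBIC)
cv2.imwrite("pics/z5.png",b[:,:,::-1])
E
python3 go.py 0.5444 0.0002 0.0495 1.32
```

```text
t 8.37 pos [ 5.456e-01 -3.000e-04  5.820e-02] yaw 1.3199 tilt [ 0.0013 -0.0009] F [ 0.73 -0.03 -0.08] open 0.0339
shift(full scales, present tool axes) [ 0.009 -0.053  0.349] turn [ 0.015  0.005 -0.001]
t 8.42 pos [ 5.458e-01 -4.000e-04  5.850e-02] yaw 1.32 tilt [ 0.0019 -0.0009] F [-0.78 -0.02  0.07] open 0.0338
shift(full scales, present tool axes) [ 0.008 -0.061  0.36 ] turn [ 0.021  0.004 -0.   ]
```

View pics/z5.png

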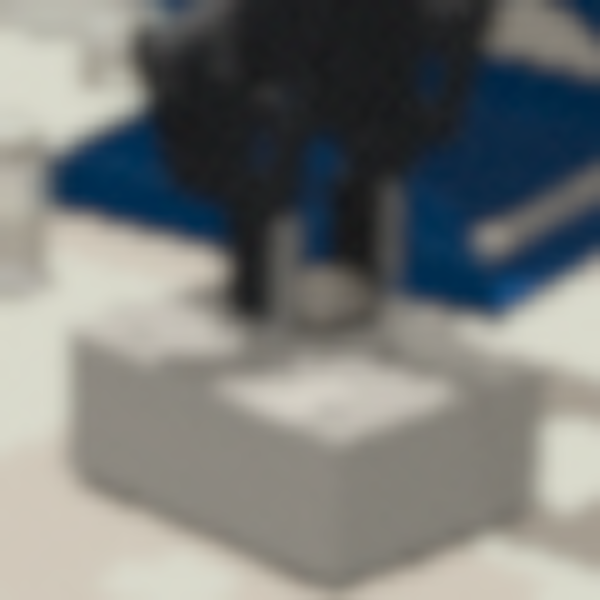

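Call:
{"api": "step_arm", "payload": {
  "increments": "0 -0.05 0.15 0 0 0;0 0 0.1 0 0 0;0 0 0 0 0 0;0 0 0 0 0 0;0 0 0 0 0 0"
}}

```text
t: 8.83
tool_pos: [0.5435, 0.0001, 0.0509]
tool_rot: [2.482, 1.926, -0.001]
contact_force: [0.0, 0.9, -0.5]
opening: 0.0337
```

Call:
{"api": "step_arm", "payload": {
  "increments": "0 0 0.06 0 0 0;0 0 0 0 0 0;0 0 0 0 0 0;0 0 0 0 0 0"
}}

```text
t: 9.17
tool_pos: [0.5436, 0.0, 0.0494]
tool_rot: [2.482, 1.926, -0.001]
contact_force: [0.3, 0.8, 0.5]
opening: 0.0337
```

Call:
{"api": "step_arm", "payload": {
  "increments": "0 0.03 0.03 0 0 0;0 0 0 0 0 0;0 0 0 0 0 0"
}}

```text
t: 9.42
tool_pos: [0.5442, -0.0001, 0.0493]
tool_rot: [-2.481, -1.926, 0.002]
contact_force: [-3.4, 0.4, 4.4]
opening: 0.0342
```

Call:
{"api": "step_arm", "payload": {
  "increments": "0 0 0.03 0 0 0;0 0 0 0 0 0;0 0 0 0 0 0"
}}

```text
t: 9.67
tool_pos: [0.5443, -0.0, 0.0493]
tool_rot: [-2.481, -1.926, 0.002]
contact_force: [-4.9, 0.9, 9.3]
opening: 0.0341
```

Seated on the block. I'll release it, back off and look.

Call:
{"api": "step_arm", "payload": {
  "increments": "0 0 -0.05 0 0 0;0 0 0 0 0 0;0 0 0 0 0 0"
}}

```text
t: 9.92
tool_pos: [0.5446, -0.0002, 0.0494]
tool_rot: [2.481, 1.926, -0.0]
contact_force: [0.3, 0.4, 2.7]
opening: 0.0338
```

Call:
{"api": "step_arm", "payload": {
  "increments": "0 0 0 0 0 0;0 0 0 0 0 0;0 0 0 0 0 0;0 0 0 0 0 0;0 0 -0.2 0 0 0;0 0 -0.5 0 0 0;0 0 -1 0 0 0;0 0 -1 0 0 0;0 0 -1 0 0 0;0 0 -1 0 0 0",
  "fingers": 0.3
}}

```text
t: 10.75
tool_pos: [0.5444, -0.0, 0.1691]
tool_rot: [2.481, 1.925, 0.0]
contact_force: [-0.4, 0.6, -0.1]
opening: 0.055
```

```bash
python3 go.py 0.4384 -0.2412 0.16 1.742
```

```text
t 10.75 pos [ 0.5444 -0.      0.1691] yaw 1.32 tilt [ 0.0009 -0.0008] F [-0.41  0.62 -0.1 ] open 0.055
shift(full scales, present tool axes) [-10.397  -1.716   0.369] turn [ 0.009  0.007 -4.22 ]
```

Call:
{"api": "step_arm", "payload": {
  "increments": "-0.5 -0.08 0 0 0 0;-0.9 -0.15 0 0 0 0;-0.9 -0.15 0 0 0 0;-0.9 -0.15 0 0 0 0;-0.9 -0.15 0 0 0 0;-0.9 -0.15 0 0 0 0;-0.9 -0.15 0 0 0 0;-0.9 -0.15 0 0 0 0;-0.9 -0.15 0 0 0 0;-0.9 -0.15 0 0 0 0;-0.9 -0.15 0 0 0 0;-0.9 -0.14 0 0 0 0"
}}

```text
t: 11.75
tool_pos: [0.4373, -0.2424, 0.1672]
tool_rot: [2.481, 1.925, -0.001]
contact_force: [-0.2, 0.6, 0.4]
opening: 0.0552
```

```bash
python3 go.py 0.4384 -0.2412 0.16 1.742
python3 - <<'E'
from meas import *
d=img("top","pics/t6.png");e=img("side","pics/s6.png")
np.savez("d6.npz",**d)
a=cv2.resize(d["pixels"][183:243,283:343],(600,600),interpolation=cv2.INTER_CUBIC)
cv2.imwrite("pics/z6.png",a[:,:,::-1])
g=cv2.cvtColor(d["pixels"],cv2.COLOR_RGB2GRAY)
for b in darkblobs(g,285,185,345,245,thr=25,k=7): 
    if b[2]>1.5: print(np.round(b,2),np.round(onz(d,b[0],b[1],.05),4))
E
```

```text
t 11.75 pos [ 0.4373 -0.2424  0.1672] yaw 1.3199 tilt [ 0.     -0.0011] F [-0.19  0.63  0.4 ] open 0.0552
shift(full scales, present tool axes) [0.059 0.032 0.29 ] turn [ 1.000e-03  1.100e-02 -4.221e+00]
[317.5  190.83  39.28] [ 0.6096 -0.0178  0.05  ]
[304.77 198.21  11.47] [0.5894 0.0186 0.05  ]
[313.36 229.72 158.98] [ 0.5002 -0.0025  0.05  ]
[324.99 202.89  12.09] [ 0.5749 -0.0376  0.05  ]
[314.47 215.84 102.09] [ 0.539  -0.0069  0.05  ]
[311.9  214.03  26.34] [5.442e-01 1.000e-04 5.000e-02]
[298.63 225.14  11.98] [0.5139 0.038  0.05  ]
[318.93 229.84  12.94] [ 0.4995 -0.018   0.05  ]
```

View pics/z6.png

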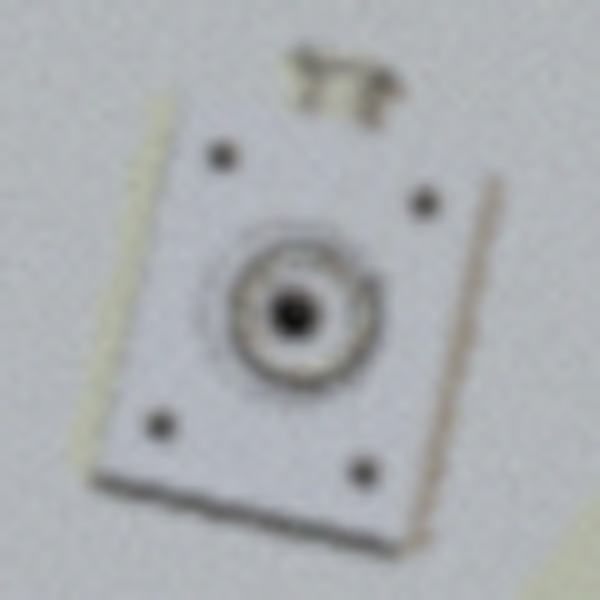

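View pics/s6.png

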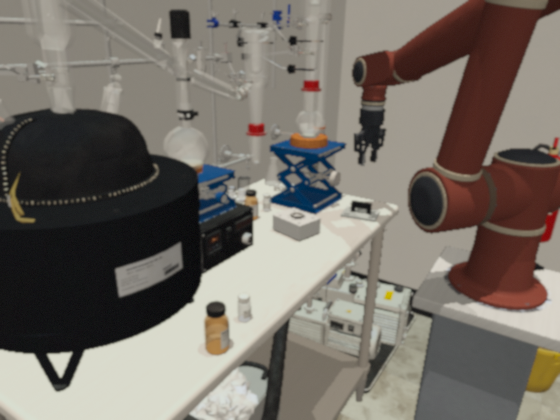

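```bash
cat > ringm.py <<'E'
from meas import *
def ringfit(d,x0=297,y0=199,x1=329,y1=231,z=.054,show=None):
    g=cv2.cvtColor(d["pixels"],cv2.COLOR_RGB2GRAY)
    s=8;c=cv2.GaussianBlur(cv2.resize(g[y0:y1,x0:x1],None,fx=s,fy=s,interpolation=cv2.INTER_CUBIC),(0,0),3).astype(float)
    # ridge radius along spokes around an iterated centre
    cx,cy=c.shape[1]/2,c.shape[0]/2
    for it in range(6):
        pts=[]
        for t in np.arange(0,2*np.pi,.1):
            rr=np.arange(4.7,8.6,.1)*s
            xs=cx+rr*np.cos(t);ys=cy+rr*np.sin(t)
            v=cv2.remap(c.astype(np.float32),xs.astype(np.float32)[None],ys.astype(np.float32)[None],cv2.INTER_LINEAR)[0]
            i=np.argmin(v);pts.append((xs[i],ys[i]))
        el=cv2.fitEllipseDirect(np.array(pts,np.float32));cx,cy=el[0]
    u,v=cx/s+x0+.0625-.5,cy/s+y0+.0625-.5
    res=np.hypot(*(np.array(pts)-[cx,cy]).T)/s
    print("ring px",round(u,2),round(v,2),"axes",np.round(np.array(el[1])/s,2),"r std",res.std().round(2),"at",np.round(onz(d,u,v,z),4))
    return u,v
E
python3 - <<'E'
from ringm import *
z=np.load("d6.npz");d={k:z[k] for k in z}
u,v=ringfit(d)
z=np.load("d0.npz");d={k:z[k] for k in z}
ringfit(d,190,240,222,272,.004)
E
```

```text
ring px 312.9 214.19 axes [13.37 13.67] r std 0.21 at [ 0.5432 -0.0023  0.054 ]
ring px 206.07 255.61 axes [12.49 13.08] r std 0.2 at [0.4372 0.302  0.004 ]
```

Ring centre is at about px (312.9,214.2) and the port at (311.9,214.0), so it sits about 2.7 mm off, mostly along the jaw direction. That is within the 4 mm tolerance but thin, so I'll nudge it by re-squeezing at a shifted position.

```bash
python3 go.py 0.5450 0.0024 0.16 1.32
```

```text
t 11.85 pos [ 0.437  -0.2437  0.1673] yaw 1.3162 tilt [-0.0003 -0.0019] F [0.02 1.12 0.24] open 0.0556
shift(full scales, present tool axes) [10.615  1.703  0.274] turn [ 0.002  0.019 -0.038]
```

Call:
{"api": "step_arm", "payload": {
  "increments": "0.5 0.08 0 0 0 0;0.9 0.15 0 0 0 0;0.9 0.15 0 0 0 0;0.9 0.15 0 0 0 0;0.9 0.15 0 0 0 0;0.9 0.15 0 0 0 0;0.9 0.15 0 0 0 0;0.9 0.15 0 0 0 0;0.9 0.15 0 0 0 0;0.9 0.15 0 0 0 0;0.9 0.15 0 0 0 0;0.9 0.12 0 0 0 0"
}}

```text
t: 12.85
tool_pos: [0.544, 0.0032, 0.1668]
tool_rot: [-2.48, -1.928, 0.0]
contact_force: [0.4, 0.1, 0.2]
opening: 0.0552
```

Call:
{"api": "step_arm", "payload": {
  "increments": "0.12 0 0.5 0 0 0;0 0 1 0 0 0;0 0 1 0 0 0;0 0 1 0 0 0;0 0 0.5 0 0 0;0 0 0 0 0 0;0 0 0 0 0 0;0 0 0 0 0 0;0 0 0 0 0 0"
}}

```text
t: 13.6
tool_pos: [0.546, 0.0028, 0.0687]
tool_rot: [2.48, 1.924, 0.003]
contact_force: [-0.2, -0.9, -0.5]
opening: 0.0557
```

```bash
python3 go.py 0.5450 0.0024 0.0505 1.32
```

```text
t 13.6 pos [0.546  0.0028 0.0687] yaw 1.32 tilt [ 0.0032 -0.0011] F [-0.17 -0.9  -0.5 ] open 0.0557
shift(full scales, present tool axes) [-0.024 -0.039  0.729] turn [0.034 0.002 0.   ]
```

Call:
{"api": "step_arm", "payload": {
  "increments": "-0.02 -0.02 0.3 0.03 0 0;0 0 0.2 0 0 0;0 0 0.1 0 0 0;0 0 0 0 0 0;0 0 0 0 0 0;0 0 0 0 0 0"
}}

```text
t: 14.1
tool_pos: [0.5439, 0.0025, 0.0516]
tool_rot: [-2.48, -1.925, 0.004]
contact_force: [0.7, -0.1, -0.6]
opening: 0.0552
```

```bash
python3 go.py 0.5450 0.0024 0.0505 1.32
```

```text
t 14.1 pos [0.5439 0.0025 0.0516] yaw 1.32 tilt [-0.0034  0.0001] F [ 0.7  -0.15 -0.55] open 0.0552
shift(full scales, present tool axes) [0.006 0.043 0.043] turn [-0.033  0.007 -0.   ]
```

Call:
{"api": "step_arm", "payload": {
  "increments": "0 0.02 0.02 0 0 0;0 0 0 0 0 0;0 0 0 0 0 0;0 0 0 0 0 0;0 0 0 0 0 0;0 0 0 0 0 0",
  "fingers": -0.5,
  "newtons": 20
}}

```text
t: 14.6
tool_pos: [0.5447, 0.0024, 0.0514]
tool_rot: [-2.481, -1.925, 0.003]
contact_force: [-0.7, -0.1, 1.6]
opening: 0.0341
```

```bash
python3 go.py 0.5450 0.0024 0.0505 1.32
```

```text
t 14.6 pos [0.5447 0.0024 0.0514] yaw 1.3199 tilt [-0.0027  0.0001] F [-0.67 -0.08  1.62] open 0.0341
shift(full scales, present tool axes) [0.004 0.013 0.037] turn [-0.026  0.006 -0.001]
```

Gripped and centred where planned. Releasing, rising, and moving off to the cover.

Call:
{"api": "step_arm", "payload": {
  "increments": "0 0 0 0 0 0;0 0 0 0 0 0;0 0 0 0 0 0;0 0 0 0 0 0;0 0 -0.2 0 0 0;0 0 -0.5 0 0 0;0 0 -1 0 0 0;0 0 -1 0 0 0;0 0 -1 0 0 0;0 0 -1 0 0 0;-0.5 -0.08 0 0 0 0;-0.9 -0.15 0 0 0 0",
  "fingers": 0.3
}}

```text
t: 15.6
tool_pos: [0.5325, -0.0298, 0.1724]
tool_rot: [2.477, 1.928, 0.003]
contact_force: [0.0, -0.3, -1.1]
opening: 0.0555
```

Call:
{"api": "step_arm", "payload": {
  "increments": "-0.9 -0.15 0 0 0 0;-0.9 -0.15 0 0 0 0;-0.9 -0.15 0 0 0 0;-0.9 -0.15 0 0 0 0;-0.9 -0.15 0 0 0 0;-0.9 -0.15 0 0 0 0;-0.9 -0.15 0 0 0 0;-0.9 -0.15 0 0 0 0;-0.9 -0.15 0 0 0 0;-0.9 -0.14 0 0 0 0;-0.1 0 0 0 0 -0.8;0 0 0 0 0 -0.8"
}}

```text
t: 16.6
tool_pos: [0.4371, -0.2428, 0.1694]
tool_rot: [-2.318, -2.118, 0.004]
contact_force: [1.2, -0.6, -0.7]
opening: 0.0554
```

```bash
python3 - <<'E'
from ringm import *
d=img("top","pics/t7.png");np.savez("d7.npz",**d)
ringfit(d);ringfit(d,z=.057)
cv2.imwrite("pics/z7.png",cv2.resize(d["pixels"][183:243,283:343],(600,600),interpolation=cv2.INTER_CUBIC)[:,:,::-1])
E
python3 go.py 0.4384 -0.2412 0.16 1.742
```

```text
ring px 311.89 213.96 axes [13.42 13.57] r std 0.12 at [5.439e-01 4.000e-04 5.400e-02]
ring px 311.89 213.96 axes [13.42 13.57] r std 0.12 at [0.5435 0.0007 0.057 ]
t 16.65 pos [ 0.4373 -0.2422  0.1693] yaw 1.4845 tilt [-0.0031 -0.0002] F [-0.95  1.39 -0.17] open 0.0555
shift(full scales, present tool axes) [0.045 0.04  0.373] turn [-3.100e-02  1.000e-03 -2.575e+00]
```

View pics/z7.png

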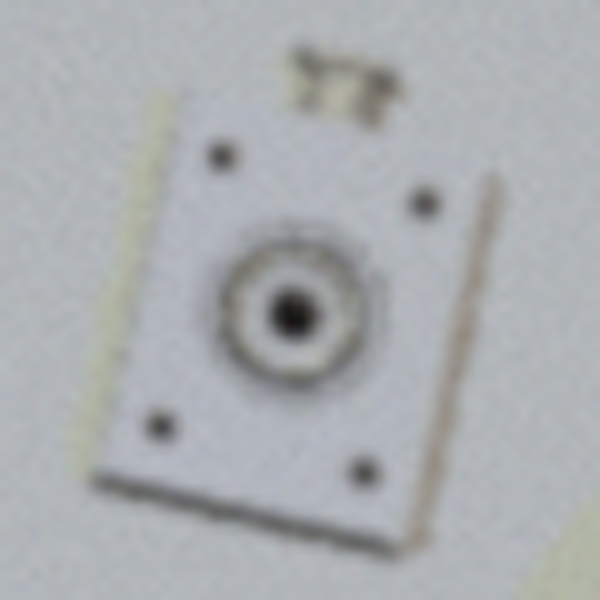

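Call:
{"api": "step_arm", "payload": {
  "increments": "0 0 0 0 0 -0.9;0 0 0 0 0 -0.9;0 0 0 0 0 -0.77;0 0 0 0 0 0;0 0 0 0 0 0;0 0 0 0 0 0",
  "fingers": 0.1
}}

```text
t: 17.15
tool_pos: [0.4379, -0.2412, 0.1691]
tool_rot: [-2.03, -2.394, 0.003]
contact_force: [-0.5, -0.5, 0.9]
opening: 0.0467
```

```bash
python3 go.py 0.4390 -0.2395 0.065 1.742
python3 - <<'E'
from meas import *
e=img("side","pics/s8.png");np.savez("e8.npz",**e)
cv2.imwrite("pics/z8.png",cv2.resize(e["pixels"][130:240,310:420],(550,550),interpolation=cv2.INTER_CUBIC)[:,:,::-1])
print(proj(e,[.4384,-.2412,.045]))
E
```

```text
t 17.15 pos [ 0.4379 -0.2412  0.1691] yaw 1.7349 tilt [-0.0032 -0.    ] F [-0.49 -0.47  0.87] open 0.0467
shift(full scales, present tool axes) [0.057 0.068 4.163] turn [-0.032 -0.005 -0.071]
[361.73797834 201.31685496]
```

View pics/z8.png

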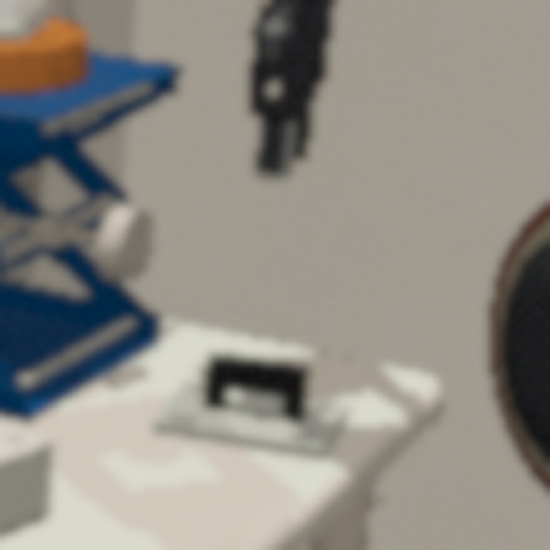

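Call:
{"api": "step_arm", "payload": {
  "increments": "0.05 0.06 0.6 -0.02 0 -0.07;0 0 1 0 0 0;0 0 1 0 0 0;0 0 1 0 0 0;0 0 0.5 0 0 0;0 0 0 0 0 0;0 0 0 0 0 0;0 0 0 0 0 0;0 0 0 0 0 0"
}}

```text
t: 17.95
tool_pos: [0.4404, -0.2406, 0.0685]
tool_rot: [2.02, 2.403, -0.001]
contact_force: [-0.4, -1.0, -0.1]
opening: 0.0467
```

```bash
python3 go.py 0.4390 -0.2395 0.015 1.742
python3 - <<'E'
from meas import *
e=img("side","pics/s9.png");d=img("top","pics/t9.png")
a=cv2.resize(e["pixels"][150:230,320:400],(400,400),interpolation=cv2.INTER_CUBIC)
b=cv2.resize(d["pixels"][215:285,365:435],(400,400),interpolation=cv2.INTER_CUBIC)
cv2.imwrite("pics/z9.png",np.hstack([a,b])[:,:,::-1])
E
```

```text
t 17.95 pos [ 0.4404 -0.2406  0.0685] yaw 1.7438 tilt [ 0.0015 -0.0017] F [-0.41 -0.99 -0.07] open 0.0467
shift(full scales, present tool axes) [ 0.058 -0.048  2.141] turn [0.012 0.02  0.018]
```

View pics/z9.png

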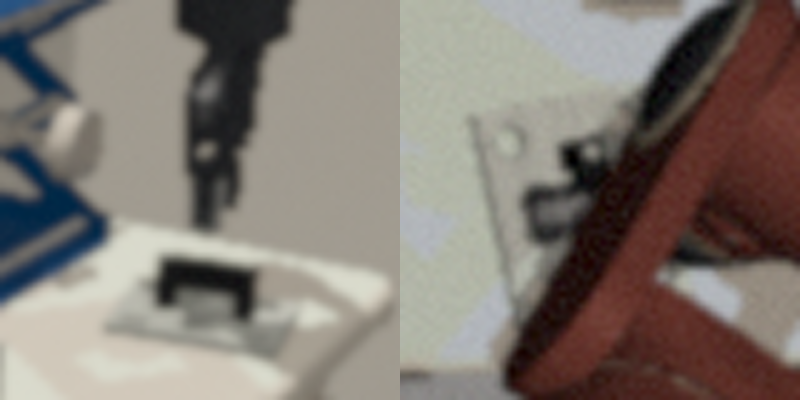

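Call:
{"api": "step_arm", "payload": {
  "increments": "0.05 -0.03 0.5 0 0 0;0 0 0.6 0 0 0;0 0 0.5 0 0 0;0 0 0.3 0 0 0;0 0 0.2 0 0 0;0 0 0 0 0 0;0 0 0 0 0 0;0 0 0 0 0 0"
}}

```text
t: 18.72
tool_pos: [0.4386, -0.239, 0.0146]
tool_rot: [2.021, 2.405, -0.001]
contact_force: [-0.5, 0.1, 1.4]
opening: 0.047
```

```bash
python3 go.py 0.4390 -0.2395 0.015 1.742
```

```text
t 18.72 pos [ 0.4386 -0.239   0.0146] yaw 1.744 tilt [-0.0003 -0.0004] F [-0.52  0.12  1.35] open 0.047
shift(full scales, present tool axes) [-0.023  0.013 -0.016] turn [-0.004  0.003  0.02 ]
```

Call:
{"api": "step_arm", "payload": {
  "increments": "0 0 0 0 0 0;0 0 0 0 0 0;0 0 0 0 0 0;0 0 0 0 0 0;0 0 0 0 0 0;0 0 0 0 0 0;0 0 0 0 0 0;0 0 0 0 0 0",
  "fingers": -1,
  "newtons": 60
}}

```text
t: 19.38
tool_pos: [0.4386, -0.239, 0.0147]
tool_rot: [-2.021, -2.405, 0.001]
contact_force: [-0.3, 0.4, 5.6]
opening: 0.0131
```

Call:
{"api": "step_arm", "payload": {
  "increments": "0 0 -0.1 0 0 0;0 0 -0.3 0 0 0;0 0 -0.6 0 0 0;0 0 -1 0 0 0;0 0 -1 0 0 0;0 0 -1 0 0 0;0 0 -1 0 0 0;0 0 -1 0 0 0;0 0 0 0 0 0;0 0 0 0 0 0;0 0 0 0 0 0;0 0 0 0 0 0"
}}

```text
t: 20.38
tool_pos: [0.4369, -0.2376, 0.1612]
tool_rot: [-2.017, -2.401, 0.001]
contact_force: [0.3, 0.0, -3.2]
opening: 0.0133
```

```bash
python3 go.py 0.5450 0.0022 0.16 1.32
python3 - <<'E'
from meas import *
e=img("side","pics/s10.png");d=img("top","pics/t10.png");np.savez("d10.npz",**d);np.savez("e10.npz",**e)
a=cv2.resize(e["pixels"][110:220,310:420],(400,400),interpolation=cv2.INTER_CUBIC)
b=cv2.resize(d["pixels"][210:290,360:440],(400,400),interpolation=cv2.INTER_CUBIC)
cv2.imwrite("pics/z10.png",np.hstack([a,b])[:,:,::-1])
E
python3 go.py 0.5450 0.0022 0.16 1.32
```

```text
t 20.38 pos [ 0.4369 -0.2376  0.1612] yaw 1.744 tilt [-0.005   0.0032] F [ 0.3   0.02 -3.23] open 0.0133
shift(full scales, present tool axes) [8.705 5.912 0.059] turn [-0.052 -0.03   4.24 ]
t 20.48 pos [ 0.4372 -0.2378  0.1616] yaw 1.7439 tilt [-0.0046  0.0029] F [-0.1   0.77 -2.76] open 0.0132
shift(full scales, present tool axes) [8.715 5.904 0.072] turn [-0.048 -0.027  4.24 ]
```

View pics/z10.png

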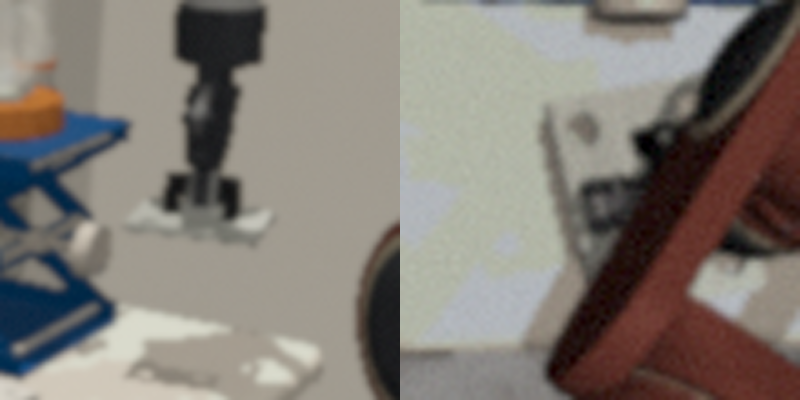

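Call:
{"api": "step_arm", "payload": {
  "increments": "0.4 0.07 0 0 0 0;0.8 0.14 0 0 0 0;0.9 0.157 0 0 0 0;0.9 0.157 0 0 0 0;0.9 0.157 0 0 0 0;0.9 0.157 0 0 0 0;0.9 0.157 0 0 0 0;0.9 0.157 0 0 0 0;0.9 0.157 0 0 0 0;0.9 0.157 0 0 0 0;0.66 0.115 0 0 0 0;0.4 0.07 0 0 0 0"
}}

```text
t: 21.48
tool_pos: [0.4374, 0.0036, 0.1633]
tool_rot: [-2.017, -2.405, 0.001]
contact_force: [-0.8, -0.2, -3.1]
opening: 0.013
```

Call:
{"api": "step_arm", "payload": {
  "increments": "-0.05 0.3 0 0 0 0;-0.12 0.7 0 0 0 0;-0.14 0.8 0 0 0 0;-0.14 0.8 0 0 0 0;-0.14 0.8 0 0 0 0;-0.1 0.54 0 0 0 0;-0.05 0.3 0 0 0 0;0 0 0 0 0 0.5;0 0 0 0 0 0.9;0 0 0 0 0 0.9;0 0 0 0 0 0.9;0 0 0 0 0 0.6"
}}

```text
t: 22.48
tool_pos: [0.5456, 0.0009, 0.1634]
tool_rot: [-2.442, -1.974, 0.003]
contact_force: [0.4, 0.3, -3.4]
opening: 0.0129
```

Call:
{"api": "step_arm", "payload": {
  "increments": "0 0 0 0 0 0.43;0 0 0 0 0 0;0 0 0 0 0 0;0 0 0 0 0 0;0 0 0 0 0 0;0 0 0 0 0 0"
}}

```text
t: 22.98
tool_pos: [0.5457, 0.0014, 0.1638]
tool_rot: [-2.48, -1.927, 0.001]
contact_force: [0.0, -0.7, -3.1]
opening: 0.0134
```

```bash
python3 go.py 0.5445 0.0024 0.13 1.321
python3 - <<'E'
from meas import *
e=img("side","pics/s11.png");d=img("top","pics/t11.png")
u,v=proj(e,[.5444,0,.1]).astype(int)
a=cv2.resize(e["pixels"][v-50:v+50,u-50:u+50],(400,400),interpolation=cv2.INTER_CUBIC)
b=cv2.resize(d["pixels"][165:265,260:360],(400,400),interpolation=cv2.INTER_CUBIC)
cv2.imwrite("pics/z11.png",np.hstack([a,b])[:,:,::-1])
E
```

```text
t 22.98 pos [0.5457 0.0014 0.1638] yaw 1.3212 tilt [-0.0015  0.0004] F [ 0.02 -0.66 -3.14] open 0.0134
shift(full scales, present tool axes) [ 0.027 -0.056  1.353] turn [-0.015 -0.     0.002]
```

View pics/z11.png

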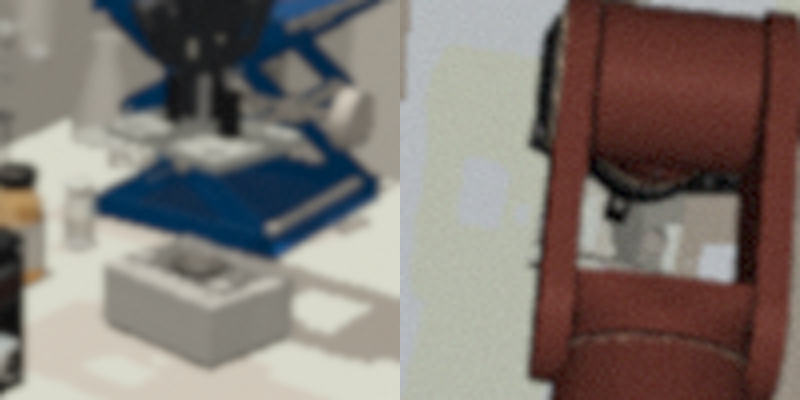

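Call:
{"api": "step_arm", "payload": {
  "increments": "0.02 -0.03 0.3 -0.01 0 0;0 0 0.6 0 0 0;0 0 0.8 0 0 0;0 0 0.6 0 0 0;0 0 0.4 0 0 0;0 0 0.2 0 0 0;0 0 0 0 0 0;0 0 0 0 0 0;0 0 0 0 0 0;0 0 0 0 0 0"
}}

```text
t: 23.92
tool_pos: [0.5461, 0.0021, 0.0927]
tool_rot: [2.48, 1.927, 0.002]
contact_force: [0.3, -0.5, -1.4]
opening: 0.0132
```

```bash
python3 go.py 0.5445 0.0024 0.088 1.321
python3 - <<'E'
from meas import *
e=img("side","pics/s12.png");d=img("top","pics/t12.png");np.savez("e12.npz",**e);np.savez("d12.npz",**d)
u,v=proj(e,[.5444,0,.06]).astype(int)
a=cv2.resize(e["pixels"][v-37:v+38,u-50:u+50],(800,600),interpolation=cv2.INTER_CUBIC)
cv2.imwrite("pics/z12.png",a[:,:,::-1])
b=cv2.resize(d["pixels"][195:245,285:345],(720,600),interpolation=cv2.INTER_CUBIC);cv2.imwrite("pics/z12t.png",b[:,:,::-1]);print(u,v)
E
python3 go.py 0.5445 0.0024 0.088 1.321
```

```text
t 23.92 pos [0.5461 0.0021 0.0927] yaw 1.321 tilt [ 0.002  -0.0001] F [ 0.3  -0.54 -1.44] open 0.0132
shift(full scales, present tool axes) [-0.003 -0.065  0.189] turn [ 0.02  -0.004  0.   ]
296 212
t 24.02 pos [0.5458 0.0021 0.0924] yaw 1.321 tilt [ 0.0014 -0.    ] F [-1.05 -0.12 -3.52] open 0.0129
shift(full scales, present tool axes) [-0.001 -0.054  0.176] turn [ 0.014 -0.003 -0.   ]
```

View pics/z12.png

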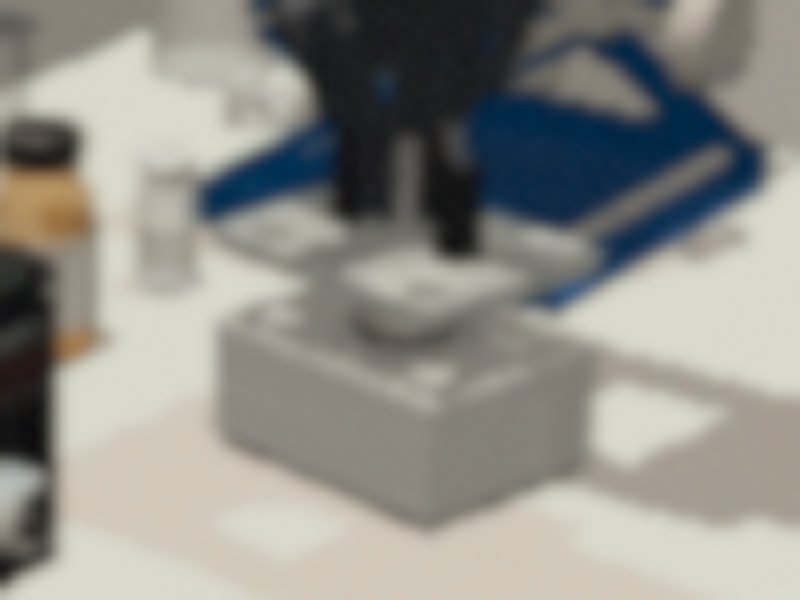

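View pics/z12t.png

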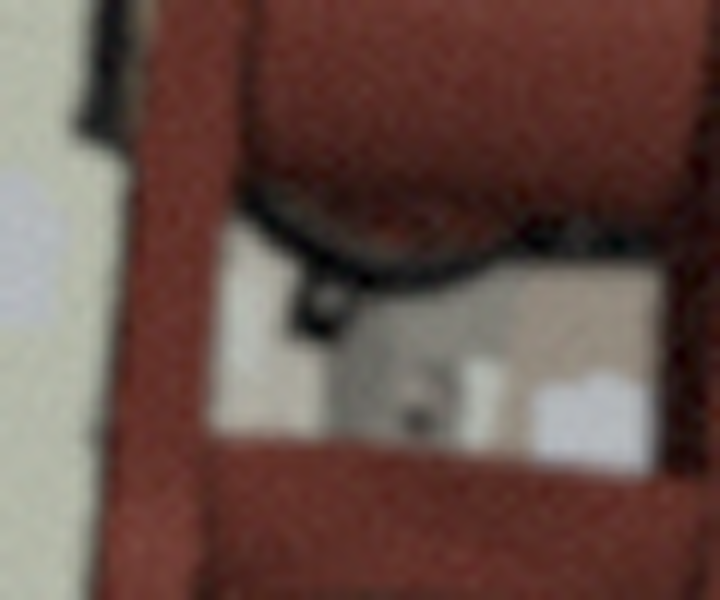

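Run:
```python
from meas import *
def L(f):
    z=np.load(f);return {k:z[k] for k in z}
d=L("d12.npz");e=L("e12.npz");d0=L("d7.npz")
T=np.array([[.5894,.0186],[.5749,-.0377],[.4995,-.018],[.5138,.0379]]);c=T.mean(0)
x=(T[0]+T[1]-T[2]-T[3]);y=T[0]+T[3]-T[1]-T[2];print(c,np.arctan2(x[1],x[0]),np.arctan2(-y[0],y[1]))
a=-.2495;ux=np.array([np.cos(a),np.sin(a)]);uy=np.array([-np.sin(a),np.cos(a)])
h=c-.039*ux-.029*uy
print("thread2 proj",proj(d,[*h,.05]),"hole2 z.078,.086",proj(d,[*h,.078]),proj(d,[*h,.086]))
f=lambda p:np.round((p-[285,195])*12+5.5,0)
print("crop",f(proj(d,[*h,.05])),f(proj(d,[*h,.078])),f(proj(d,[*h,.086])))
g=cv2.cvtColor(d["pixels"],cv2.COLOR_RGB2GRAY)
for b in darkblobs(g,312,222,326,232,thr=15,k=5):
    if b[2]>1: print(b)
fs=lambda p:np.round((p-[296-50,212-37])*8+3.5,0)
for n,zz in(("block top",.05),("cover top",.086),("cover bot",.078)):
    print(n,[fs(proj(e,[*(c+sx*.056*ux+sy*.044*uy),zz])) for sx,sy in((1,1),(1,-1),(-1,-1),(-1,1))])
cv2.imwrite("pics/z13.png",cv2.resize(d["pixels"][220:234,305:325],(800,560),interpolation=cv2.INTER_CUBIC)[:,:,::-1])
```

```text
[5.444e-01 2.000e-04] -0.2527545561679316 -0.2512599875507765
thread2 proj [319.04442131 229.86783966] hole2 z.078,.086 [320.01973523 228.81736523] [320.30625078 228.50876997]
crop [414. 424.] [426. 411.] [429. 408.]
(np.float64(312.40804650125676), np.float64(222.2783943484959), 4.375)
(np.float64(321.3201951951952), np.float64(226.29191300675674), 7.34375)
(np.float64(319.42432878290623), np.float64(229.96490730395922), 7.84375)
(np.float64(313.5235037557548), np.float64(230.93057911315725), 5.25)
block top [array([217., 317.]), array([383., 262.]), array([603., 344.]), array([437., 407.])]
cover top [array([218., 226.]), array([386., 174.]), array([609., 252.]), array([441., 312.])]
cover bot [array([218., 247.]), array([386., 193.]), array([607., 273.]), array([440., 333.])]
```

View pics/z13.png

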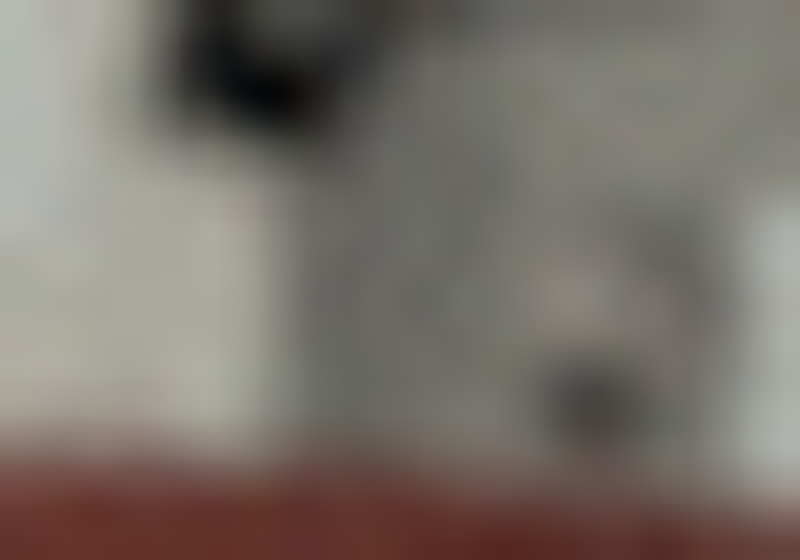

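```bash
python3 - <<'E'
from meas import *
for n in("top","side"):
    F=[img(n) for _ in range(10)];m=np.mean([f["pixels"].astype(np.float32) for f in F],0)
    f=F[0];f["pixels"]=m;np.savez(f"avg_{n}.npz",**f)
    if n=="top": c=m[216:236,300:330]
    else: c=m[185:231,265:326]
    c=np.clip((c-c.min())*1.0,0,255).astype(np.uint8)
    s=20 if n=="top" else 12
    c=cv2.resize(c,None,fx=s,fy=s,interpolation=cv2.INTER_CUBIC)
    lab=cv2.cvtColor(c,cv2.COLOR_RGB2LAB);lab[:,:,0]=cv2.createCLAHE(3,(4,4)).apply(lab[:,:,0])
    cv2.imwrite(f"pics/avg_{n}.png",cv2.cvtColor(lab,cv2.COLOR_LAB2BGR));print(c.shape)
E
python3 go.py 0.5445 0.0024 0.088 1.321
```

```text
(400, 600, 3)
(552, 732, 3)
t 25.02 pos [0.5451 0.0022 0.0914] yaw 1.321 tilt [-0.0004  0.0002] F [ 0.24  0.41 -3.28] open 0.0131
shift(full scales, present tool axes) [ 0.003 -0.027  0.136] turn [-0.004 -0.001 -0.   ]
```

View pics/avg_top.png

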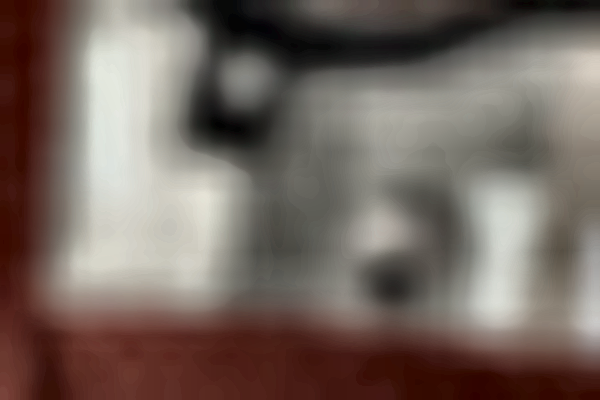

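View pics/avg_side.png

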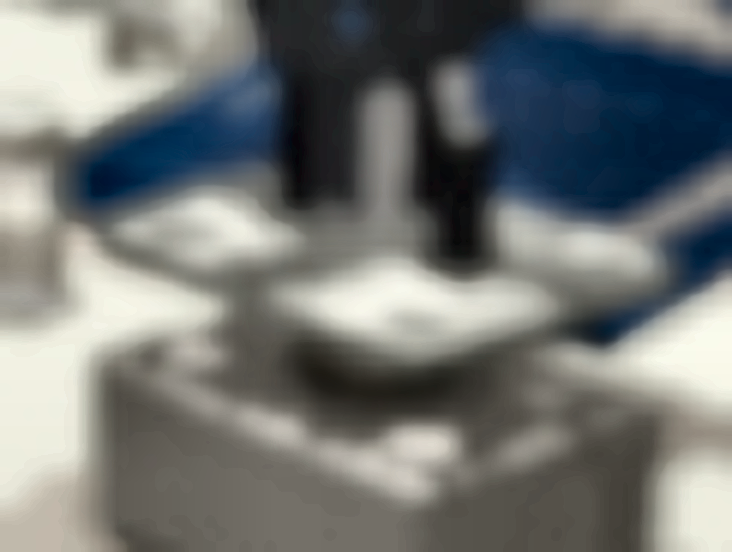

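Run:
```python
from meas import *
def L(f):
    z=np.load(f);return {k:z[k] for k in z}
d=L("avg_top.npz");m=d["pixels"].mean(2)
print("cols",list(range(312,332)))
for r in range(221,232): print(r,np.round(m[r,312:332]).astype(int))
print("sat-ish r-b");
for r in range(224,231): print(r,np.round(d["pixels"][r,312:332,0]-d["pixels"][r,312:332,2]).astype(int))
c=np.array([.5444,.0002]);a=-.2515;ux=np.array([np.cos(a),np.sin(a)]);uy=np.array([-np.sin(a),np.cos(a)])
for zz in(.077,.085):
  for s in(-.056,-.045,-.03,-.015):
    print(zz,s,"edge -y",np.round(proj(d,[*(c+s*ux-.044*uy),zz]),2),"hole2",np.round(proj(d,[*(c-.039*ux-.029*uy),zz]),2))
```

```text
cols [312, 313, 314, 315, 316, 317, 318, 319, 320, 321, 322, 323, 324, 325, 326, 327, 328, 329, 330, 331]
221 [ 48  43  64  92 103 110 118 122 123 124 125 127 126 126 124 129 134 136
 137 138]
222 [ 21  45  78 100 106 113 121 124 126 125 125 127 126 124 124 130 135 137
 137 137]
223 [ 49  67  93 102 105 112 121 125 125 124 125 126 126 124 125 129 135 137
 138 137]
224 [ 91  91 101 103 105 113 120 122 122 122 124 130 134 134 131 133 136 137
 136 137]
225 [110 101 103 104 104 111 117 113 109 109 119 141 160 163 155 142 137 137
 136 136]
226 [112 101 102 103 104 112 121 121 111 105 110 142 172 177 166 147 138 140
 143 144]
227 [113 101 102 104 108 117 126 128 119 110 108 137 170 177 166 143 139 151
 165 169]
228 [111 103 102 104 109 116 120 114 110 109 111 135 169 175 159 142 140 159
 178 183]
229 [108 103 102 104 109 110  94  83  89 103 112 139 169 171 155 139 140 159
 180 185]
230 [101  99 100 103 108 108  85  65  76 100 116 145 172 169 149 138 140 159
 180 185]
231 [ 84  85  85  91  98 101  92  80  87 100 115 143 166 162 143 135 140 159
 180 185]
sat-ish r-b
224 [ 7  7  8  8  8  8  9
[... 206 characters left out ...]
0  9  5  3  3  8 18 19 10  1 -1]
228 [ 8  7  8  7  9 10 11 12 11 11  9  5  3  5 11 19 18  6 -6 -9]
229 [ 7  7  7  7  8  8  9  7  9 11  9  6  4  6 13 19 18  5 -6 -9]
230 [11 10 10 10  9  9  8  7  6  9  8  6  3  7 15 20 17  5 -6 -9]
0.077 -0.056 edge -y [324.01 236.2 ] hole2 [319.95 228.87]
0.077 -0.045 edge -y [324.88 232.27] hole2 [319.95 228.87]
0.077 -0.03 edge -y [326.05 226.92] hole2 [319.95 228.87]
0.077 -0.015 edge -y [327.22 221.58] hole2 [319.95 228.87]
0.085 -0.056 edge -y [324.32 235.94] hole2 [320.24 228.56]
0.085 -0.045 edge -y [325.19 231.98] hole2 [320.24 228.56]
0.085 -0.03 edge -y [326.37 226.6 ] hole2 [320.24 228.56]
0.085 -0.015 edge -y [327.55 221.23] hole2 [320.24 228.56]
```

```bash
cat > prof.py <<'E'
from meas import *
def L(f):
    z=np.load(f);return {k:z[k] for k in z}
c=np.array([.5444,.0002]);a=-.2515;ux=np.array([np.cos(a),np.sin(a)]);uy=np.array([-np.sin(a),np.cos(a)])
def samp(d,P):
    q=np.array([proj(d,p) for p in P],np.float32)
    g=d["pixels"].astype(np.float32).mean(2)
    return cv2.remap(g,q[None,:,0].copy(),q[None,:,1].copy(),cv2.INTER_CUBIC)[0]
def rect(d,z,x0,x1,y0,y1,fn,s=4):
    # plane z resampled in the block frame, s px per mm, x to the right, y up
    xs=np.arange(x0,x1,1/s);ys=np.arange(y1,y0,-1/s)
    X,Y=np.meshgrid(xs,ys);P=np.stack([c[0]+(X*ux[0]+Y*uy[0])/1e3,c[1]+(X*ux[1]+Y*uy[1])/1e3,np.full(X.shape,z)],-1)
    C=(P-np.array(d["eye"]))@rot(d);q=C@np.array(d["intrinsics"]).T;q=(q[...,:2]/q[...,2:]).astype(np.float32)
    im=cv2.remap(np.clip(d["pixels"],0,255).astype(np.float32),q[...,0].copy(),q[...,1].copy(),cv2.INTER_CUBIC)
    im=np.clip(im,0,255)
    for k in range(0,int(x1-x0)+1,10): cv2.line(im,(k*s,0),(k*s,6),(255,0,0),1)
    for k in range(0,int(y1-y0)+1,10): cv2.line(im,(0,k*s),(6,k*s),(255,0,0),1)
    cv2.imwrite(fn,im[:,:,::-1]);
E
python3 - <<'E'
from prof import *
d=L("avg_side.npz")
rect(d,.0845,-80,80,-60,60,"pics/r_side.png",5)
rect(d,.05,-80,80,-60,60,"pics/r_side5.png",5)
E
```

```text
[ WARN:0@0.798] global loadsave.cpp:1063 imwrite_ Unsupported depth image for selected encoder is fallbacked to CV_8U.
```

View pics/r_side.png

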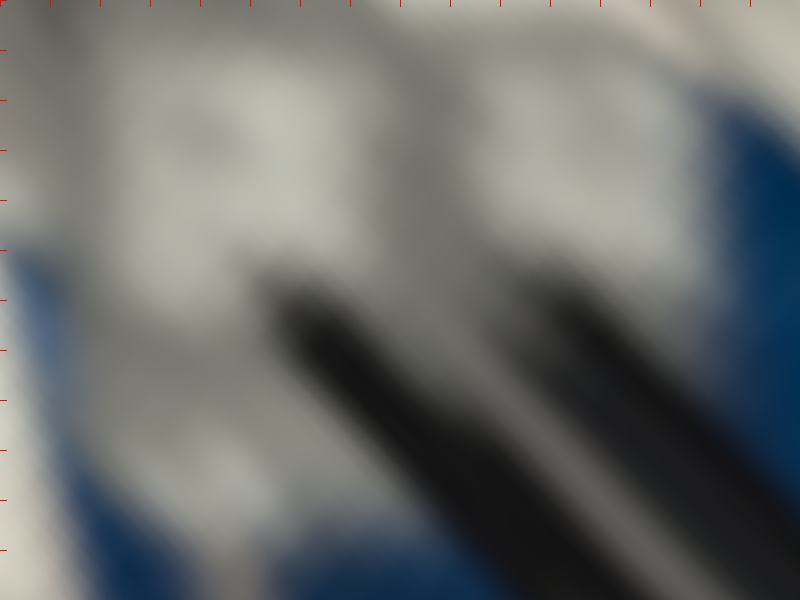

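View pics/r_side5.png

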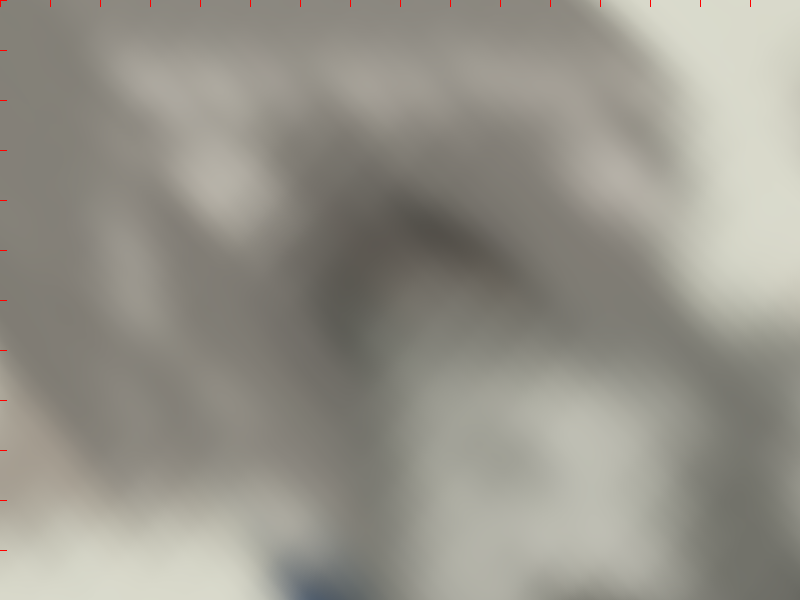

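Call:
{"api": "step_arm", "payload": {
  "increments": "0 -0.1 0.16 0 0 0;0 0 0 0 0 0;0 0 0 0 0 0;0 0 0 0 0 0;0 0 0 0 0 0;0 0 0 0 0 0;0 0 0 0 0 0;0 0 0 0 0 0;0 0 0 0 0 0;0 0 0 0 0 0;0 0 0 0 0 0;0 0 0 0 0 0"
}}

```text
t: 26.02
tool_pos: [0.5427, 0.0028, 0.0874]
tool_rot: [-2.481, -1.927, 0.0]
contact_force: [-0.4, 0.3, -2.9]
opening: 0.0133
```

```bash
cat > look.py <<'E'
from prof import *
import sys
t=sys.argv[1]
for n in("top","side"):
    F=[img(n) for _ in range(10)];m=np.mean([f["pixels"].astype(np.float32) for f in F],0)
    f=F[0];f["pixels"]=m;np.savez(f"avg_{n}{t}.npz",**f)
E
python3 go.py 0.5427 0.0029 0.088 1.321; python3 look.py 2; python3 go.py 0.5427 0.0029 0.088 1.321
python3 - <<'E'
from prof import *
d=L("avg_top2.npz");m=d["pixels"].mean(2)
for r in range(222,233): print(r,np.round(m[r,312:332]).astype(int))
zt=.073+.008
print("expected hole2 top/bot",proj(d,[*(c-.039*ux-.029*uy),zt]),proj(d,[*(c-.039*ux-.029*uy),zt-.008]))
rect(d,zt,-60,-10,-55,0,"pics/r_t2.png",10)
d=L("avg_top.npz");rect(d,.085,-60,-10,-55,0,"pics/r_t1.png",10)
d=L("avg_side2.npz")
rect(d,zt,-80,80,-60,60,"pics/r_side2.png",5)
E
```

```text
t 26.02 pos [0.5427 0.0028 0.0874] yaw 1.3209 tilt [-0.0003  0.0002] F [-0.44  0.28 -2.94] open 0.0133
shift(full scales, present tool axes) [ 0.004 -0.001 -0.023] turn [-0.004 -0.001 -0.001]
t 27.02 pos [0.5427 0.0028 0.0874] yaw 1.321 tilt [-0.0004  0.0002] F [ 0.03  0.67 -3.03] open 0.0134
shift(full scales, present tool axes) [ 0.004 -0.    -0.025] turn [-0.005 -0.001 -0.   ]
222 [ 50  47  72  93  99 102 112 118 123 123 124 126 126 125 125 129 134 137
 137 137]
223 [ 26  52  83 101 106 113 121 124 126 126 126 128 125 125 125 129 135 136
 137 137]
224 [ 41  69  94 104 110 119 124 125 126 124 125 126 125 124 126 130 136 137
 138 136]
225 [ 77  90 101 105 112 120 123 122 121 121 125 130 133 134 134 134 136 136
 136 136]
226 [ 96 101 103 105 112 120 121 117 110 113 123 142 160 162 151 139 137 136
 137 136]
227 [101 101 103 104 112 121 124 118 108 103 114 145 173 174 159 140 136 137
 140 143]
228 [103 103 103 104 109 119 119 111 103 103 108 139 173 174 157 140 137 141
 154 166]
229 [102 102 102 102 108 109  94  82  87 100 109 138 172 170 152 138 139 152
 172 181]
230 [103 102 104 103 106 101  79  60  74  97 115 144 172 168 147 138 142 161
 179 183]
231 [100 100 102 104 109 109  96  79  87 107 130 159 175 165 145 140 153 173
 182 183]
232 [ 83  86  91  97 103 109 105  96  98 110 136 166 172 158 142 141 160 179
 185 185]
expected hole2 top/bot [320.09406059 228.71633339] [319.80996987 229.02244704][ WARN:0@0.514] global loadsave.cpp:1063 imwrite_ Unsupported depth image for selected encoder is fallbacked to CV_8U.
```

View pics/r_t2.png

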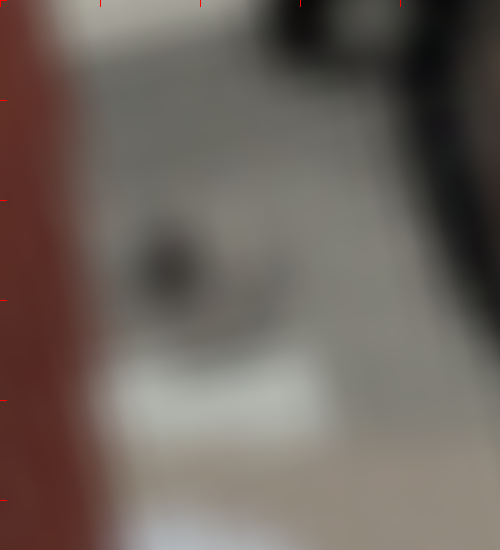

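View pics/r_t1.png

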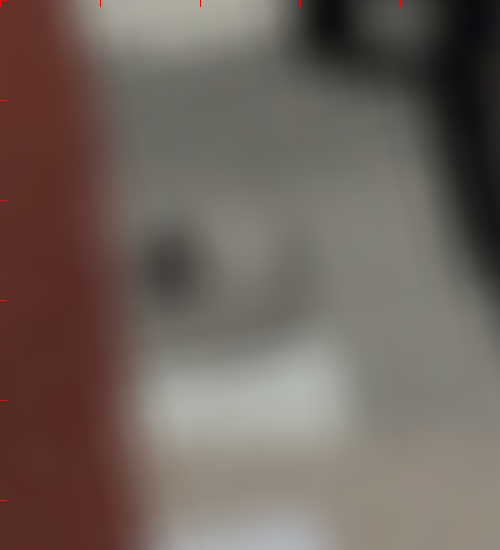

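View pics/r_side2.png

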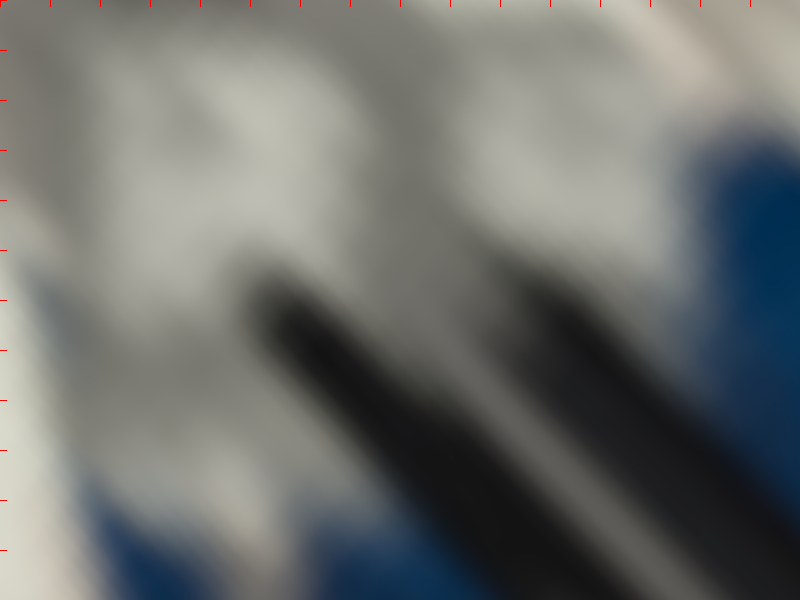

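Run:
```python
from h import *
o=ctrl.get_obs();print(o["t"],o["tool_pos"],np.abs(o["dq"]).max(),o["contact_force"],o["opening"])
print(ctrl.finish_job())
```

```text
27.0167 [0.54268009 0.00278955 0.08736339] 0.0018411481234897123 [ 0.02956272  0.66813115 -3.02630508] 0.01342063008243949
the job is handed in; nothing more can be done
None
```

I laid the seal ring on the block and let go of it. I then picked up the cover by its handle and handed the job in at t = 27 s while holding it over the block. No verdict is reported, so everything below is from my own measurements.

- **Ring:** The first placing read about 2.7 mm off centre. I squeezed it again 2.5 mm over, and the picture after that put it under 1 mm from the port centre. The cover has hidden it from clear view since then, so I did not measure it again.
- **Cover height and stillness:** By tool height, the underside is about 22.7 mm above the block's top face. The tool tilt is under 0.001 rad, and the joints are almost still (under 0.002 rad/s). The wrist reads about 3 N of load, close to the cover's weight, so nothing suggests it is touching the block or ring.
- **Hole alignment:** It was about 2.5–3 mm off along the handle at first, and I corrected that. The last averaged top view puts the one visible cover hole within about 1 mm of its thread, with the edge nearest it in line with the block. The arm hid the other three holes from above. The tool's turn agreed with the block's to about 0.001 rad.
- **Disagreement between measurements:** The robot and the top camera differed by about 2 mm in y, and I allowed for this using where the ring landed. The side view is blurry and reads several mm off for the block itself. Taken relative to the block, its cover edges and holes agree with the top view to about 1–2 mm.
- **Bystanders:** I kept clear of all five, but I did not measure them again at the end.

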